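# Put a seed screen back in its carrying rack

### The job

Put the hand screen that lies flat on the bench away in the carrying rack: swing the rack's hold-down bail up and over, past its balance point, until it stays back against its stops by itself, then stand the screen upright on one of its long sides in the one free slot, down on the slot floor and in line with the screens beside it. Leave the bail up, because more screens are coming, and do not disturb the other screens in the rack or the jar, brush, loupe, scoop, tin and dish on the bench.

Things in the scene. Friction and masses are not known exactly. Their poses are not given: they have to be found in the camera images.
- rack: Fixed wooden rack, 170 (x) x 260 mm (y), aluminium end plates 70 mm high, rear uprights (x 51 to 85 mm) to 158 mm. Origin: centre of its underside; z up, +y left, front to -x. Four slots along x, at y = -93, -31, 31, 93 mm, floor 10 mm above the bench, 42 mm wide between 20 mm thick teeth at x = -50 and 50 mm whose tops are 50 mm above the bench.
- bail (a joint): Hold-down bail, a U of 8 mm steel rod, 0.2 kg, nearly frictionless. Rad: 0 = down, level over the screens; 1.57 = upright, its balance point; 2.05 = back on its stops. Let go before 1.57 it falls shut, after it falls back and stays. Down, its cross bar is 142 mm above the bench, 20 mm over the screens' tops, and bars the slots from above.
- bail_hinge (a point): Middle of the bail's hinge axis: 70 mm behind (+x) the rack's origin, 142 mm above the bench. The axis is the rack's y; the bar swings up from the front and over to the rear. Axes as the rack's.
- bail_grip (a point): Centre of the black rubber sleeve (16 mm diameter, 70 mm long along the rack's y) in the middle of the bail's cross bar, 95 mm from the hinge axis. The frame turns with the bail: at joint 0 its axes are the rack's. With the bail back on its stops it is 226 mm above the bench and 44 mm behind the hinge.
- free_slot: Felt liner of the one free slot, 152 x 34 mm. Origin: centre of the slot's floor; z up, axes as the rack's (the slot runs along x). It is one of the two inner slots (rack y = -31 or 31 mm) with a screen on either side; a screen in the slot is 26 mm from each neighbour.
- screen: Screen to put away: wooden frame 152 (x) x 112 (y) x 36 mm (z), walls 12 mm thick, open above, underside closed by a slotted steel sheet (its upper face 4 mm up). 0.15 to 0.25 kg. Origin: centre of its underside. Starts flat, open side up, x roughly away from the robot (within 0.4 rad). Stood on a long side (y vertical) it is 112 mm high and stands by itself on its 36 mm thickness.
- screen_mid (a point): Centre of the screen: 18 mm along its z from the origin; axes as the screen's.
- screen_right: Another screen of the same size, loose, standing on its long side in the rack's right end slot (-y). Origin: centre of its underside as it stands, z up; top 112 mm above it, 36 mm thick along its y.
- screen_inner: Another screen, standing likewise in the occupied inner slot.
- screen_left: Another screen, standing likewise in the rack's left end slot (+y).
- jar: Sample jar, 60 mm diameter, 75 mm high, loose; origin centre of its underside. Leave alone.
- brush: Small brush lying on the bench, 160 mm long along its x, loose. Leave alone.
- loupe: Black stand loupe, 52 mm diameter, 30 mm high, loose; origin centre of its underside. Leave alone.
- dish: Shallow cardboard-brown sorting dish, 120 x 100 x 22 mm, loose; origin centre of its underside. Leave alone.
- scoop: Small aluminium scoop about 140 mm long, 22 mm high, loose. Leave alone.
- tin: Flat aluminium tin, 72 mm diameter, 26 mm high, loose; origin centre of its underside. Leave alone.
Things that resemble listed ones, but are neither listed nor needed, are in the scene too. Leave any purple look-alike of the screen alone.

How it is judged:
On the way, in this order (a step that is already met when the one before it is completed fails the run):
1. the bail is past its balance point, resting back against its stops with the fingers off it (value of joint bail above 1.95 rad and velocity of joint bail below 0.1 rad/s and contact force between the fingers and bail below 0.1 N), for 0.2 s.
2. the screen stands on a long side down in the free slot (horizontal distance between screen_mid and free_slot below 0.018 m and z of screen_mid in the frame of free_slot below 0.062 m and angle between the z axis of screen and the y axis of free_slot, either way round below 0.15 rad), for 0.1 s.
At the end, for the whole second after the job is handed in: Bail back on its stops by itself (over 1.95 rad). Screen released and at rest on a long side in the free slot: centre within 15 mm of the slot's middle lengthwise, 8 mm across, 50 to 60 mm above the slot floor; upright and square to the slot within 0.12 rad, either face either way (value of joint bail above 1.95 rad and x of screen_mid in the frame of free_slot between -0.015 and 0.015 m and y of screen_mid in the frame of free_slot between -0.008 and 0.008 m and z of screen_mid in the frame of free_slot between 0.05 and 0.06 m and angle between the z axis of screen and the y axis of free_slot, either way round below 0.12 rad and angle between the x axis of screen and the x axis of free_slot, either way round below 0.12 rad and linear speed of screen below 0.02 m/s and contact force between the fingers and screen below 0.1 N and contact force between the fingers and bail below 0.1 N); the robot touches nothing.
It fails at once if a screen standing in the rack is shifted by more than 20 mm or tipped (distance of any of screen_right, screen_inner, screen_left from where it was at the start of the episode above 0.02 m or angle between any of screen_right, screen_inner, screen_left's own z axis and vertical above 0.3 rad).
It fails at once if the jar, brush, loupe, dish, scoop or tin is shifted by more than 40 mm, or the jar tipped (distance of any of jar, brush, loupe, dish, scoop, tin from where it was at the start of the episode above 0.04 m or angle between jar's own z axis and vertical above 0.5 rad).
It also fails if it takes over 72 s, if anything falls off the work surface, if the arm or the gripper's body presses on something with over 40 N, if the wrist force passes 120 N, or if a joint passes its speed limit or range.

### The arm

A 7-joint arm with a two-finger parallel gripper is mounted at the origin on the work surface. World frame = base frame: x ahead of the robot, y to its left, z up, the work surface at z = 0. Lengths are in m, angles in rad, forces in N, time in s.
With the tool pointing down it reaches from about 0.35 to 0.9 m from the base axis. Payload 19.9 kg.
Tool frame: the origin (TCP) lies at the very end of the fingers, on their centre line; the grasp point (between the pads) lies 19 mm behind it; z points along the fingers, y is the direction in which the jaws open and shut (so a half turn about z gives the same grasp; the last joint's range is limited). The gripper opens to 94 mm and grips with 3 to 60 N. Pads are 16 mm wide; open, the fingers measure 119 mm over their backs; the gripper's body (75 mm by 177 mm) begins 78 mm behind the grasp point.
Start: joints at [1.105, 0.417, -0.01, 1.614, 0.005, 1.111, -0.053], TCP at [0.257, -0.57, 0.205] pointing down, gripper open.
Joint ranges: [-2.81, 2.81], [-0.39, 2.02], [-1.27, 1.25], [0.06, 2.57], [-1.19, 4.33], [0.19, 2], [-2.82, 2.82]. Speed limits (rad/s): [1.89, 1.89, 2.39, 2.39, 3.01, 3.01, 3.01].

### API

Orientations are given as a 3x3 rotation matrix whose columns are the frame's x, y, z axes.
In Python, from bench import arm gives the robot as it stands.
- The arm moves only by the tool apply_moves, never from a script. Its argument "increments" is one flat list of numbers, 5 for each row, row after row: the opening, from -1 (shut) to 1 (fully open), then the shift along the tool's x, y, z in mm, then the turn about the tool's z in degrees. In form: [fingers, dx, dy, dz, roll, fingers, dx, dy, dz, roll, ...]. A call has 1 to 8 rows; each row shifts and turns the pose as measured when the row begins, along the tool's axes as they then stand; what a row does not reach is not made up. A row lasts 1/8 s, in which the tool goes at most 62.5 mm and 10.7 degrees, less where a joint would pass 70% of its speed; a pose out of reach is approached as far as the arm can. A call with a gripper value outside its range is refused whole. The fingers move at their own pace and stop on an object; "force" is the grip in N (left out, the last holds). Time passes only in rows, so rows that do not move let the fingers close. It gives the time, the measured TCP pose, the force and the opening at its end, in the units of the state.
- arm.state(): the state, without advancing time (a new reading comes with each control period).
- arm.snapshot(name): name is "side" or "top" or "wrist"; returns a dict with "color" (400x640x3 uint8, red, green, blue), "fx", "fy", "cx", "cy" (pixels), "pose" (4x4, takes a point from camera to world coordinates); the wrist camera has in their place "mount" (4x4, takes a point from camera to tool coordinates, whose origin is the TCP and whose axes are the flange's). Camera axes: x right, y down, z forward; pixel columns grow to the right and rows downward; lengths in m; the calibration is good to about 2 mm. A picture is of the moment at which its call begins: read the wrist's pose just before it. There is no depth.
- arm.sign_off(): hands the job in, once; it reports no verdict.
Trained networks look in the newest picture that a camera, given by its name, has taken for a name from the list of things; names that differ only in an ending like _2 or _b are one class to them, and where a whole thing is asked for, a point or a joint stands for the part that bears it (a point fixed in the world has none). Each returns a list of dicts, best first, with "confidence" (0 to 1); they miss things now and then, are a little off and sometimes report something else, mostly with a low value. They report only what shows in the picture. A call takes as long as a camera call. They do not tell look-alikes from the thing itself.
- arm.masks_of(query, camera): "mask" (400x640 bool, what is visible of it) and "box" ([left, top, right, bottom] in pixels, round what is visible of it).
The state is a dict: "time_s": time; "qpos": joint angles; "dq": joint speeds; "tau": joint torques, N m; "ee_pos": TCP position; "eef_rot": TCP orientation; "contact_force": force on the tool from outside, world axes, zero at the start; "ft_torque": the same for the moment, N m; "finger_gap": opening from 0.0 (shut) to 1.0 (fully open).
Only numpy, scipy, OpenCV 4.12 (cv2) and the standard library are available. Lean on these libraries where they do the work, as an engineer would, in place of code of your own. Each camera call takes 0.05 s, during which the arm holds its last target.

## Working session

There is one attempt and no reset: what is moved stays moved. The work goes in short steps, Python scripts to look and compute and a tool call to move; the robot and the scene stay as the last step left them, time stands still between calls to the robot, and variables do not carry over. Pictures are saved under pics/ and viewed, and the job is handed in when it is done.

Besides the shell and the picture viewer there is one more tool, called after "Emit:" by a JSON object that holds its "api" and its "payload", one argument or row to a line. apply_moves: Moves the arm, as the interface text tells. Its arguments: {"type":"object","properties":{"increments":{"type":"array","items":{"type":"number"}},"force":{"type":"number"}},"required":["increments"]}

```bash
mkdir -p pics; ls; python3 - <<'E'
from bench import arm
import cv2,numpy as np
s=arm.state()
for k,v in s.items(): print(k,np.round(v,3).tolist())
for n in ["top","side","wrist"]:
    d=arm.snapshot(n); cv2.imwrite(f"pics/{n}0.png",d["color"][:,:,::-1])
    print(n,{k:np.round(v,4).tolist() for k,v in d.items() if k!="color"})
E
```

```text
pics
time_s 0.0
qpos [1.106, 0.418, -0.01, 1.614, 0.005, 1.111, -0.053]
dq [0.001, -0.001, -0.001, -0.001, 0.001, -0.0, 0.0]
tau [0.002, -85.126, 0.64, -42.599, -0.049, 0.019, 0.0]
ee_pos [0.257, -0.569, 0.205]
eef_rot [[0.912, 0.411, -0.001], [0.411, -0.912, 0.001], [-0.0, -0.001, -1.0]]
contact_force [0.655, 0.218, -0.016]
ft_torque [-0.007, 0.01, -0.027]
finger_gap 1.002
top {'fx': 401.7891, 'fy': 401.7891, 'cx': 315.3936, 'cy': 206.3107, 'pose': [[0.1477, -0.9637, 0.2225, 0.3474], [-0.989, -0.1444, 0.0312, -0.0855], [0.002, -0.2246, -0.9744, 1.0217], [0.0, 0.0, 0.0, 1.0]]}
side {'fx': 483.5198, 'fy': 483.5198, 'cx': 322.2451, 'cy': 196.0572, 'pose': [[-0.8259, -0.3757, 0.4204, -0.0161], [-0.5635, 0.529, -0.6345, 0.78], [0.016, -0.7609, -0.6486, 0.9903], [0.0, 0.0, 0.0, 1.0]]}
wrist {'fx': 347.5613, 'fy': 347.5613, 'cx': 324.4014, 'cy': 198.9877, 'mount': [[0.0006, -0.9626, -0.2708, 0.0798], [1.0, 0.0006, -0.0001, -0.0001], [0.0002, -0.2708, 0.9626, -0.1794], [0.0, 0.0, 0.0, 1.0]]}
```

View pics/top0.png

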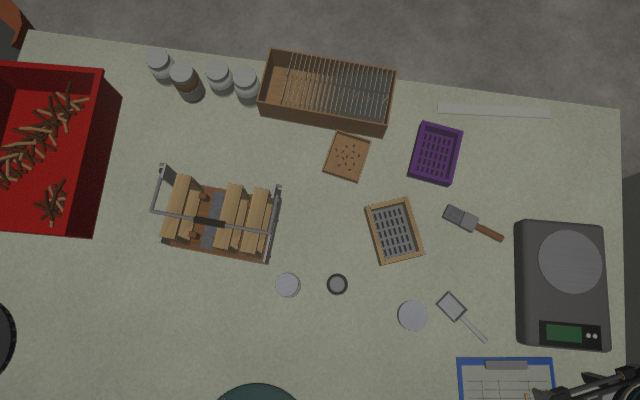

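View pics/side0.png

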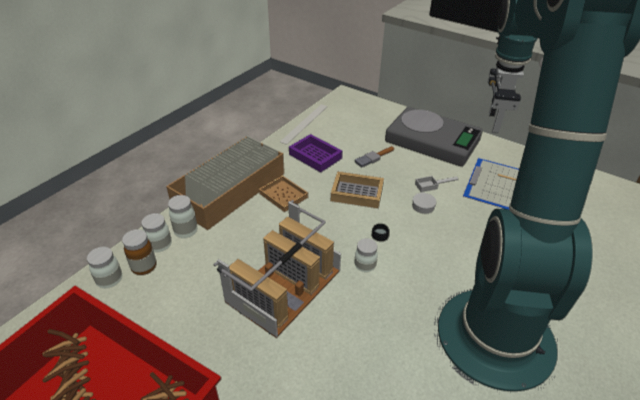

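The top picture shows the rack around (220,215) with the bail down and its sleeve at (212,222). The wooden screen is at (394,230). Its look-alikes are the purple one at (435,153), the brown dish at (347,157) and the screen standing in the big box at (325,90). The wooden open frame with the slotted steel sheet at (394,230) matches the description, so I'll check it in a crop.

```bash
cat > h.py <<'E'
import numpy as np,cv2
from bench import arm
def ray(d,px,z):
    P=np.array(d["pose"]);px=np.atleast_2d(np.array(px,float))
    r=np.c_[(px[:,0]-d["cx"])/d["fx"],(px[:,1]-d["cy"])/d["fy"],np.ones(len(px))]@P[:3,:3].T
    t=(z-P[2,3])/r[:,2]; return P[:3,3]+r*t[:,None]
def proj(d,pts,P=None):
    P=np.array(d["pose"] if P is None else P);q=(np.atleast_2d(pts)-P[:3,3])@P[:3,:3]
    return np.c_[d["cx"]+d["fx"]*q[:,0]/q[:,2],d["cy"]+d["fy"]*q[:,1]/q[:,2]]
def rz(a): return np.array([[np.cos(a),-np.sin(a),0],[np.sin(a),np.cos(a),0],[0,0,1]])
def wpose(d,s):
    T=np.eye(4);T[:3,:3]=s["eef_rot"];T[:3,3]=s["ee_pos"];return T@np.array(d["mount"])
def crop(img,x0,y0,x1,y1,k,name):
    cv2.imwrite(name,cv2.resize(img[y0:y1,x0:x1,::-1],None,fx=k,fy=k,interpolation=cv2.INTER_CUBIC))
E
python3 - <<'E'
from h import *
import pickle
d={n:arm.snapshot(n) for n in("top","side")}
for n in d:
    for q in ["screen","rack","bail","bail_grip","screen_inner","free_slot","jar","loupe","tin"]:
        for m in arm.masks_of(q,n)[:4]: 
            print(n,q,round(m["confidence"],2),np.round(m["box"]),m["mask"].sum(), np.round(ray(d[n],np.argwhere(m["mask"]).mean(0)[::-1],0.0)[0],3))
            d[n].setdefault("m",{}).setdefault(q,[]).append(m)
pickle.dump(d,open("d0.pkl","wb"))
c=d["top"]["color"]
crop(c,140,150,300,280,5,"pics/rackcrop.png"); crop(c,350,180,440,280,6,"pics/scr.png")
c=d["side"]["color"]
crop(c,200,190,360,340,4,"pics/rackside.png")
E
```

```text
top screen 0.97 [408. 122. 464. 187.] 2746 [ 0.771 -0.349  0.   ]
top screen 0.66 [365. 196. 421. 263.] 2796 [ 0.547 -0.261  0.   ]
top screen 0.37 [150. 178. 281. 232.] 793 [0.515 0.206 0.   ]
top screen 0.31 [212. 186. 252. 254.] 1476 [0.516 0.157 0.   ]
top rack 0.89 [148. 164. 283. 268.] 2768 [0.506 0.198 0.   ]
top bail 0.84 [150. 178. 281. 232.] 828 [0.516 0.207 0.   ]
top bail 0.54 [363. 194. 421. 267.] 2880 [ 0.547 -0.261  0.   ]
top bail_grip 0.71 [394. 300. 428. 334.] 761 [ 0.344 -0.328  0.   ]
top bail_grip 0.7 [151. 177. 276. 236.] 792 [0.516 0.216 0.   ]
top screen_inner 0.77 [213. 187. 250. 252.] 1466 [0.516 0.156 0.   ]
top screen_inner 0.74 [439. 205. 504. 239.] 803 [ 0.597 -0.452  0.   ]
top screen_inner 0.7 [159. 175. 205. 244.] 1887 [0.521 0.289 0.   ]
top free_slot 0.74 [203. 191. 226. 251.] 658 [0.502 0.206 0.   ]
top jar 0.89 [277. 273. 302. 298.] 521 [ 0.372 -0.014  0.   ]
top jar 0.52 [149. 164. 280. 266.] 2990 [0.507 0.193 0.   ]
top loupe 0.77 [328. 275. 348. 295.] 365 [ 0.391 -0.135  0.   ]
side screen 0.94 [287. 136. 341. 170.] 1284 [ 0.778 -0.368  0.   ]

[... 217 characters left out ...]
. 325. 291.] 657 [0.576 0.088 0.   ]
side bail 0.51 [227. 260. 289. 328.] 1770 [ 0.542  0.212 -0.   ]
side bail_grip 0.76 [223. 211. 328. 294.] 636 [0.575 0.076 0.   ]
side bail_grip 0.63 [330. 172. 383. 209.] 1510 [ 0.552 -0.278  0.   ]
side screen_inner 0.67 [265. 230. 324. 296.] 1877 [0.535 0.086 0.   ]
side screen_inner 0.67 [330. 174. 386. 207.] 1491 [ 0.551 -0.278  0.   ]
side free_slot 0.6 [284. 294. 303. 312.] 178 [0.454 0.191 0.   ]
side jar 0.95 [354. 239. 381. 269.] 616 [ 0.385 -0.051  0.   ]
side loupe 0.66 [373. 225. 389. 241.] 278 [ 0.395 -0.152  0.   ]
side tin 0.98 [414. 192. 436. 218.] 413 [ 0.348 -0.344  0.   ]
side tin 0.43 [213. 201. 342. 336.] 3384 [ 0.528  0.173 -0.   ]
```

View pics/rackcrop.png

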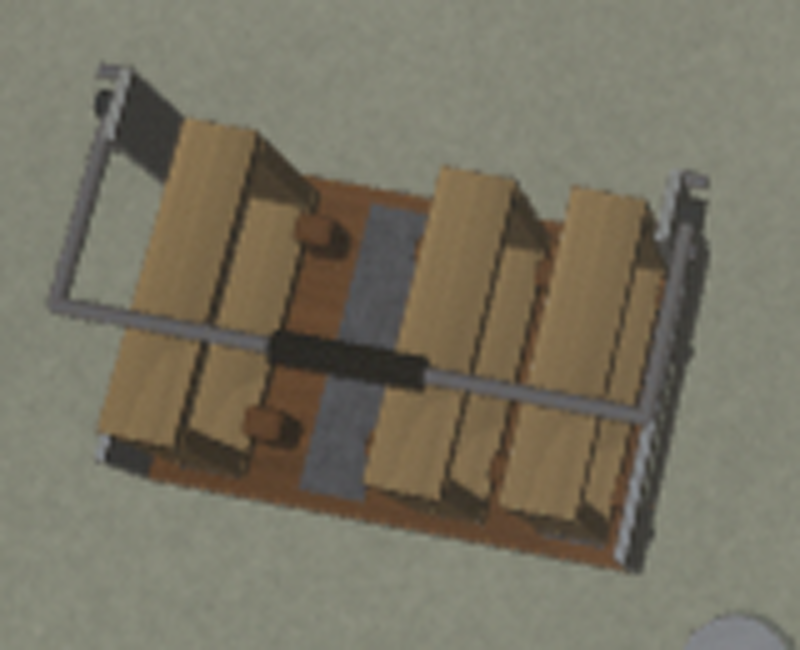

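View pics/rackside.png

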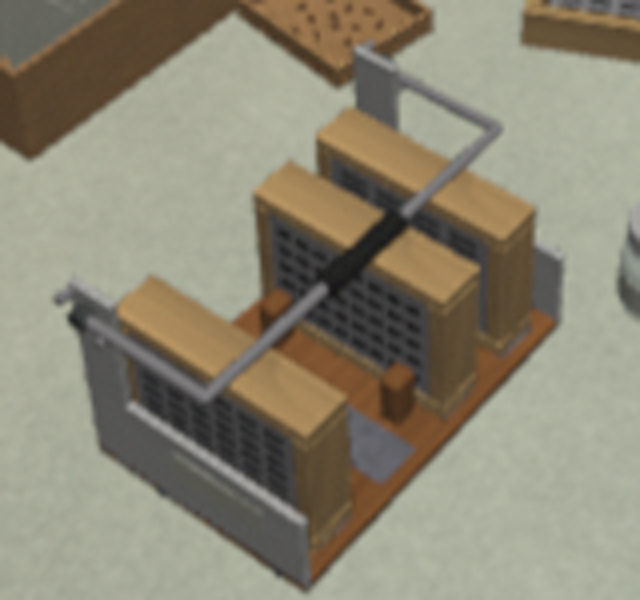

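View pics/scr.png

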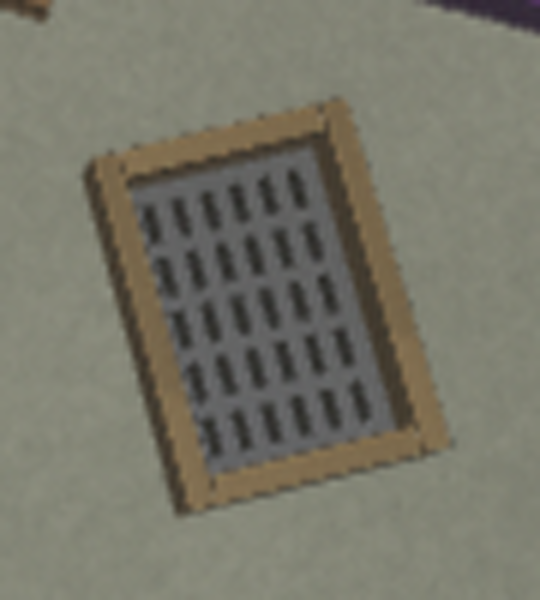

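The crops confirm the choice: the wooden frame at (394,230) has its open side up and a slotted sheet. The free slot is the inner-left one, its felt at (213,220) in the top view, rack y=+31. Next I'll fit the poses.

```bash
cat > fit.py <<'E'
from h import *
import pickle
from scipy.optimize import least_squares
d=pickle.load(open("d0.pkl","rb"))
def T(l): return np.array(l,float)/5+[140,150]-0.4
def S(l): return np.array(l,float)/4+[200,190]-0.375
X=[];U=[];C=[]
def add(c,pts,px):
    for p,u in zip(pts,px): X.append(p);U.append(u);C.append(c)
g=[(-25,35,142),(-25,-35,142)]
add("top",g,T([(270,348),(425,373)])); add("side",g,S([(325,282),(405,215)]))
add("top",[(76,48,10),(76,14,10),(-76,14,10),(-76,48,10)],T([(370,205),(428,212),(365,498),(303,488)]))
def sc(y): return [(76,y+18,122),(76,y-18,122),(-76,y-18,122),(-76,y+18,122)]
add("top",sc(93),T([(185,118),(257,130),(182,443),(100,430)]))
add("top",sc(-31),T([(440,168),(515,178),(440,500),(365,487)]))
add("top",sc(-93),T([(572,188),(648,198),(578,517),(500,503)]))
add("side",sc(93),S([(120,305),(150,278),(345,405),(305,435)]))
add("side",sc(-31),S([(255,192),(290,162),(478,268),(440,300)]))
add("side",sc(-93),S([(320,135),(350,110),(535,212),(500,240)]))
X=np.array(X)/1e3;U=np.array(U)
def res(p):
    W=X@rz(p[2]).T+[p[0],p[1],0]
    return np.concatenate([proj(d[c],W[i])[0]-U[i] for i,c in enumerate(C)])
r=least_squares(res,[.53,.19,0],loss="soft_l1")
print("rack",r.x,np.abs(r.fun).mean());print(np.round(r.fun.reshape(-1,2),1).tolist())
# screen: top corners z=36
top=np.array([(90,160),(345,97),(452,447),(180,515)])
P=np.array([(88,160),(345,98),(453,445),(180,513)])/6+[350,180]-.4
w=ray(d["top"],P,.036);print(w.round(4).tolist());c=w.mean(0)
a=w[0]-w[3]+w[1]-w[2]; print("screen c",c,"yaw",np.arctan2(a[1],a[0]),[np.linalg.norm(w[i]-w[i-1]) for i in range(4)])
yy=np.arctan2(a[1],a[0])
print("side check",proj(d["side"],np.array([(.076,.056,.036),(.076,-.056,.036),(-.076,-.056,.036),(-.076,.056,.036)])@rz(yy).T+[c[0],c[1],0]).round(1))
R=rz(r.x[2]);t=np.array([r.x[0],r.x[1],0])
for n,p in dict(hinge=(70,0,142),grip=(-25,0,142),slot=(0,31,10)).items(): print(n,(R@np.array(p)/1e3+t).round(4))
E
python3 fit.py
```

```text
rack [ 0.50380692  0.16811002 -0.03538876] 0.7633684018096467
[[1.4, -0.3], [1.0, 0.3], [-1.1, 2.3], [-2.3, 1.7], [0.9, -0.2], [2.0, 0.7], [0.6, 0.9], [-0.1, 0.4], [0.0, -0.1], [0.6, 0.2], [-1.3, 1.0], [-0.4, 0.7], [0.7, -0.8], [0.8, -0.1], [0.7, -0.3], [0.1, -0.6], [0.3, -0.1], [0.3, 0.6], [0.1, 1.3], [0.0, 1.2], [-3.4, 2.2], [-0.1, -0.2], [0.2, -1.5], [-0.3, 1.3], [-1.8, 0.3], [-1.1, -0.2], [-0.3, 0.1], [0.2, 1.1], [-1.9, 1.0], [-0.6, -0.3], [0.3, -0.6], [0.6, 0.8]]
[[0.5908, -0.1756, 0.036], [0.6336, -0.2797, 0.036], [0.4942, -0.3376, 0.036], [0.4503, -0.2303, 0.036]]
screen c [ 0.54221959 -0.25582319  0.036     ] yaw 0.3824158590447914 [np.float64(0.1508098976881958), np.float64(0.11256243212879949), np.float64(0.1509087932715959), np.float64(0.11593671726434633)]
side check [[329.1 193.5]
 [336.2 171.8]
 [383.  178.7]
 [378.5 201.1]]
hinge [0.5738 0.1656 0.142 ]
grip [0.4788 0.169  0.142 ]
slot [0.5049 0.1991 0.01  ]
```

```bash
cat >> h.py <<'E'
RACK=np.array([.5038,.1681,-.0354])
def rk(x,y,z): return (rz(RACK[2])@np.array([x,y,z])/1e3+[RACK[0],RACK[1],0])
def plan(target,psi,n,nroll=None,s=None):
    """rows (dx,dy,dz mm, roll deg) from state to target TCP pos; psi=yaw deg of tool x"""
    s=s or arm.state();R=np.array(s["eef_rot"]);p=np.array(s["ee_pos"])
    p0=np.degrees(np.arctan2(R[1,0],R[0,0])); dr=(p0-psi+180)%360-180
    print("pos",p.round(4),"psi",round(p0,2),"roll needed",round(dr,2),"delta mm",((target-p)*1e3).round(1))
    nroll=nroll or n; st=(target-p)/n; cur=p0
    for i in range(n):
        a=np.radians(cur);X=np.array([np.cos(a),np.sin(a),0]);Y=np.array([np.sin(a),-np.cos(a),0])
        r=dr/nroll if i<nroll else 0
        print(i,[round(v,1) for v in (st@X*1e3,st@Y*1e3,-st[2]*1e3,r)]); cur-=r
E
python3 - <<'E'
from h import *
plan(rk(-25,15,250),88,16,8)
import pickle; d=pickle.load(open("d0.pkl","rb"))
print(ray(d["top"],[(443,212),(503,240),(363,170),(347,157)],.015).round(3))
E
```

```text
pos [ 0.257  -0.5697  0.2055] psi 24.28 roll needed -63.72 delta mm [222.3 753.7  44.5]
0 [np.float64(32.0), np.float64(-37.2), np.float64(-2.8), np.float64(-8.0)]
1 [np.float64(36.9), np.float64(-32.4), np.float64(-2.8), np.float64(-8.0)]
2 [np.float64(41.0), np.float64(-27.0), np.float64(-2.8), np.float64(-8.0)]
3 [np.float64(44.4), np.float64(-21.1), np.float64(-2.8), np.float64(-8.0)]
4 [np.float64(46.9), np.float64(-14.7), np.float64(-2.8), np.float64(-8.0)]
5 [np.float64(48.4), np.float64(-8.1), np.float64(-2.8), np.float64(-8.0)]
6 [np.float64(49.1), np.float64(-1.3), np.float64(-2.8), np.float64(-8.0)]
7 [np.float64(48.8), np.float64(5.5), np.float64(-2.8), np.float64(-8.0)]
8 [np.float64(47.6), np.float64(12.2), np.float64(-2.8), 0]
9 [np.float64(47.6), np.float64(12.2), np.float64(-2.8), 0]
10 [np.float64(47.6), np.float64(12.2), np.float64(-2.8), 0]
11 [np.float64(47.6), np.float64(12.2), np.float64(-2.8), 0]
12 [np.float64(47.6), np.float64(12.2), np.float64(-2.8), 0]
13 [np.float64(47.6), np.float64(12.2), np.float64(-2.8), 0]
14 [np.float64(47.6), np.float64(12.2), np.float64(-2.8), 0]
15 [np.float64(47.6), np.float64(12.2), np.float64(-2.8), 0]
[[ 0.611 -0.379  0.015]
 [ 0.561 -0.535  0.015]
 [ 0.693 -0.162  0.015]
 [ 0.722 -0.116  0.015]]
```

Emit:
{"api": "apply_moves", "payload": {
  "increments": [1,32,-37,-10,-8,1,37,-32,-10,-8,1,41,-27,-10,-8,1,44,-21,-10,-8,1,47,-15,-5,-8,1,48,-8,0,-8,1,49,-1,0,-8,1,49,5,0,-8],
  "force": 5
}}

```text
time_s: 2.15
ee_pos: [0.3636, -0.1831, 0.2516]
eef_rot: [[-0.001, 1.0, 0.001], [1.0, 0.001, -0.003], [-0.003, 0.001, -1.0]]
contact_force: [0.4, -0.1, 0.3]
finger_gap: 1.001
```

Emit:
{"api": "apply_moves", "payload": {
  "increments": [1,48,12,0,0,1,48,12,0,0,1,48,12,0,0,1,48,12,0,0,1,48,12,0,0,1,40,12,0,0,1,30,10,0,0,1,0,0,0,0]
}}

```text
time_s: 3.15
ee_pos: [0.4462, 0.1407, 0.2525]
eef_rot: [[-0.007, 1.0, 0.006], [1.0, 0.007, -0.004], [-0.004, 0.006, -1.0]]
contact_force: [-1.2, -0.5, 0.1]
finger_gap: 0.999
```

```bash
python3 - <<'E'
from h import *
plan(rk(-25,15,250),88,4)
E
```

```text
pos [0.4462 0.1407 0.2525] psi 90.4 roll needed 2.4 delta mm [33.2 43.3 -2.5]
0 [np.float64(10.8), np.float64(8.4), np.float64(0.6), np.float64(0.6)]
1 [np.float64(10.9), np.float64(8.3), np.float64(0.6), np.float64(0.6)]
2 [np.float64(10.9), np.float64(8.1), np.float64(0.6), np.float64(0.6)]
3 [np.float64(11.0), np.float64(8.0), np.float64(0.6), np.float64(0.6)]
```

Emit:
{"api": "apply_moves", "payload": {
  "increments": [1,21,16,0,1,1,21,16,0,1.4,1,0,0,0,0]
}}

```text
time_s: 3.52
ee_pos: [0.4791, 0.1812, 0.2524]
eef_rot: [[0.038, 0.999, 0.006], [0.999, -0.038, -0.006], [-0.006, 0.006, -1.0]]
contact_force: [-0.5, -0.1, -0.3]
finger_gap: 1.003
```

```bash
python3 - <<'E'
from h import *
s=arm.state();d=arm.snapshot("wrist");P=wpose(d,s)
plan(rk(-25,15,250),88,2,s=s)
im=d["color"].copy()
def dot(p,c):
    u=proj(d,p,P)[0]; print(p,u.round(1)); cv2.circle(im,tuple(int(v) for v in u.round()),3,c,-1)
for y in(-35,35): dot(rk(-25,y,142),(255,0,0))
for x in(-76,76):
    for y in(14,48): dot(rk(x,y,10),(0,255,0))
for yy in (-31,93,-93):
  for x in(-76,76):
    for y in(-18,18): dot(rk(x,yy+y,122),(0,0,255))
cv2.imwrite("pics/w1.png",im[:,:,::-1])
E
```

```text
pos [0.4791 0.1812 0.2524] psi 87.8 roll needed -0.2 delta mm [ 0.3  2.8 -2.4]
0 [np.float64(1.4), np.float64(0.1), np.float64(1.2), np.float64(-0.1)]
1 [np.float64(1.4), np.float64(0.1), np.float64(1.2), np.float64(-0.1)]
[0.47757692 0.13400674 0.142     ] [323.  246.4]
[0.4800544  0.20396289 0.142     ] [322.8 170. ]
[0.42834311 0.18478107 0.01      ] [281.  165.8]
[0.42954646 0.21875977 0.01      ] [280.  137.9]
[0.58024788 0.17940139 0.01      ] [404.8 165.4]
[0.58145123 0.21338009 0.01      ] [406.5 137.5]
[0.42611338 0.12182054 0.122     ] [270.3 251.6]
[0.42738751 0.15779798 0.122     ] [268.6 216.3]
[0.57801815 0.11644086 0.122     ] [427.2 250.8]
[0.57929228 0.15241831 0.122     ] [430.2 215.6]
[0.43050206 0.24574285 0.122     ] [263.8 120.3]
[0.43177619 0.2817203  0.122     ] [261.7  76.4]
[0.58240683 0.24036317 0.122     ] [438.5 119.8]
[0.58368096 0.27634062 0.122     ] [442.3  76.1]
[0.42391904 0.05985938 0.122     ] [273.1 307.6]
[0.42519317 0.09583683 0.122     ] [271.5 275.8]
[0.57582381 0.0544797  0.122     ] [422.4 306.8]
[0.57709794 0.09045715 0.122     ] [425.1 274.9]
```

View pics/w1.png

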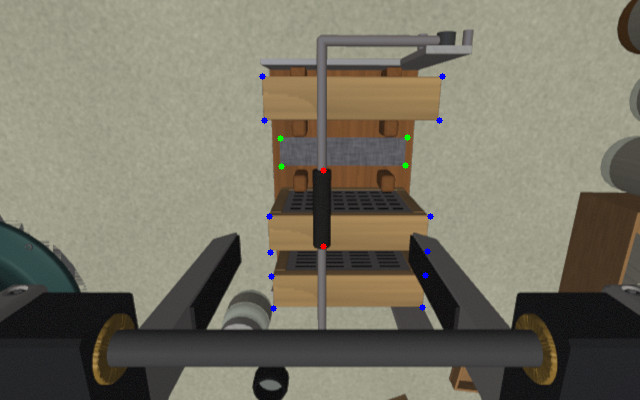

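The wrist view matches the fitted model: sleeve ends at (323,170) and (323,246), felt corners and screen tops within about 2 px. I'll descend over the sleeve.

Emit:
{"api": "apply_moves", "payload": {
  "increments": [1,3,0,45,0,1,0,0,45,0,1,0,0,34,0,1,0,0,0,0]
}}

```text
time_s: 4.08
ee_pos: [0.4793, 0.1771, 0.1265]
eef_rot: [[0.042, 0.999, 0.008], [0.999, -0.042, -0.01], [-0.009, 0.009, -1.0]]
contact_force: [1.2, 0.5, 1.2]
finger_gap: 1.002
```

Emit:
{"api": "apply_moves", "payload": {
  "increments": [-1,0,0,0,0,-1,0,0,0,0,-1,0,0,0,0,-1,0,0,0,0],
  "force": 4
}}

```text
time_s: 4.58
ee_pos: [0.4811, 0.1765, 0.1308]
eef_rot: [[0.043, 0.999, 0.014], [0.999, -0.043, -0.01], [-0.009, 0.014, -1.0]]
contact_force: [0.1, 0.7, -0.8]
finger_gap: 0.61
```

Emit:
{"api": "apply_moves", "payload": {
  "increments": [-1,0,0,1,0,-1,0,0,1,0,-1,0,0,0,0,-1,0,0,0,0,-1,0,0,0,0,-1,0,0,0,0]
}}

```text
time_s: 5.32
ee_pos: [0.4783, 0.1768, 0.1284]
eef_rot: [[0.042, 0.999, 0.009], [0.999, -0.041, -0.011], [-0.011, 0.009, -1.0]]
contact_force: [-8.2, 0.2, 6.2]
finger_gap: 0.188
```

Emit:
{"api": "apply_moves", "payload": {
  "increments": [-1,0,2,-19,0,-1,0,6,-18,0,-1,0,9,-17,0,-1,0,12,-14,0]
}}

```text
time_s: 5.82
ee_pos: [0.5021, 0.1759, 0.196]
eef_rot: [[0.039, 0.999, -0.002], [0.999, -0.039, -0.015], [-0.015, -0.002, -1.0]]
contact_force: [-6.7, -1.0, 3.9]
finger_gap: 0.199
```

```bash
cat >> h.py <<'E'
def bailpos():
    s=arm.state();p=rz(RACK[2]).T@(np.array(s["ee_pos"])-[RACK[0],RACK[1],0])*1e3
    rel=np.array([p[0]-70,p[2]+13.6-142]);print("tcp rack",p.round(1),"rel hinge",rel.round(1),"r",np.hypot(*rel).round(1),"th",np.arctan2(rel[1],-rel[0]).round(3),"gap",s["finger_gap"]*94,np.round(s["contact_force"],1))
E
python3 -c "
from h import *
bailpos()"
```

```text
tcp rack [ -2.    7.7 196. ] rel hinge [-72.   67.6] r 98.8 th 0.754 gap 18.669657617640723 [-6.7 -1.   3.9]
```

Emit:
{"api": "apply_moves", "payload": {
  "increments": [-1,0,19,-11,0,-1,0,17,-8,0,-1,0,18,-5,0,-1,0,19,-1,0]
}}

```text
time_s: 6.32
ee_pos: [0.5754, 0.1737, 0.2225]
eef_rot: [[0.038, 0.999, -0.005], [0.999, -0.038, -0.016], [-0.016, -0.004, -1.0]]
contact_force: [-0.7, -0.3, 0.3]
finger_gap: 0.168
```

```bash
python3 -c "
from h import *
bailpos()"
```

```text
tcp rack [ 71.4   8.1 222.5] rel hinge [ 1.4 94.1] r 94.1 th 1.585 gap 15.817209788087785 [-0.7 -0.3  0.3]
```

Emit:
{"api": "apply_moves", "payload": {
  "increments": [-1,0,14,1,0,-1,0,12,2,0,-1,0,8,3,0,-1,0,0,0,0]
}}

```text
time_s: 6.82
ee_pos: [0.6115, 0.1721, 0.2152]
eef_rot: [[0.038, 0.999, -0.005], [0.999, -0.038, -0.016], [-0.016, -0.005, -1.0]]
contact_force: [1.1, -1.3, 1.0]
finger_gap: 0.169
```

```bash
python3 -c "
from h import *
bailpos()"
```

```text
tcp rack [107.4   7.8 215.2] rel hinge [37.4 86.8] r 94.5 th 1.978 gap 15.86430615334972 [ 1.1 -1.3  1. ]
```

Emit:
{"api": "apply_moves", "payload": {
  "increments": [0.2,0,0,0,0,0.2,0,0,0,0,0.2,0,0,0,0,0.2,0,0,0,0,0.2,0,0,-30,0,0.2,0,0,-40,0,0.2,0,0,-10,0]
}}

```text
time_s: 7.7
ee_pos: [0.6102, 0.1735, 0.2969]
eef_rot: [[0.037, 0.999, -0.007], [0.999, -0.037, -0.016], [-0.017, -0.007, -1.0]]
contact_force: [0.4, -0.5, -0.3]
finger_gap: 0.599
```

```bash
python3 - <<'E'
from h import *
d=arm.snapshot("side");crop(d["color"],180,120,420,320,3,"pics/s2.png")
d=arm.snapshot("top");crop(d["color"],140,120,440,340,2.6,"pics/t2.png")
E
```

View pics/s2.png

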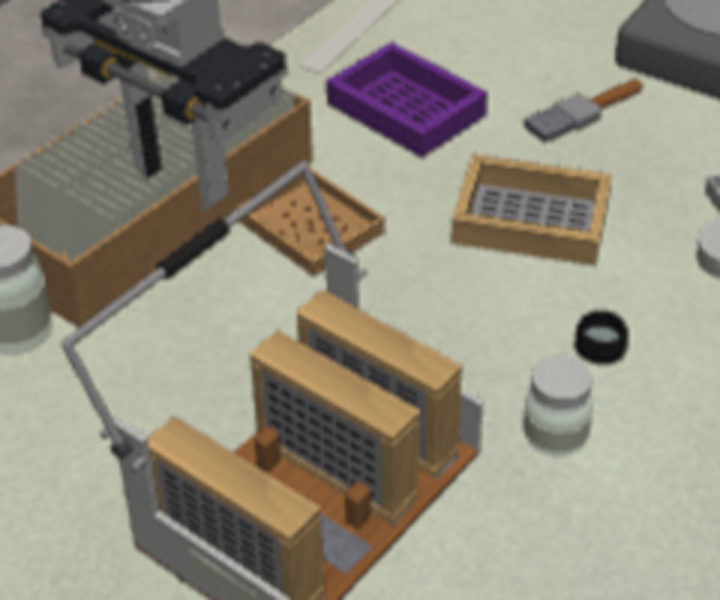

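The bail rests back, with its sleeve at (195,248) in the side crop, and nothing else has moved. The tool can only roll, so I'll tilt the screen in the pinch by levering its underside on an aluminium end plate of the rack. First I'll check the space around the left plate.

```bash
python3 - <<'E'
from h import *
d=arm.snapshot("top")
def R(p): 
    w=p-np.array([RACK[0],RACK[1],0]); return (rz(RACK[2]).T@w.T).T*1e3
for z in (0,.06,.1): print(z,R(ray(d,[(122,97),(95,238),(288,285),(337,285),(190,100)],z)).round(0).tolist())
print(proj(d,[rk(x,130,70) for x in(-85,51)]),proj(d,[rk(x,130,158) for x in(51,85)]),proj(d,[rk(x,-130,70) for x in(-85,51)]))
E
```

```text
0 [[293.0, 368.0, 0.0], [-101.0, 321.0, 0.0], [-126.0, -188.0, 0.0], [-104.0, -308.0, 0.0], [319.0, 180.0, 0.0]]
0.06 [[267.0, 331.0, 60.0], [-103.0, 287.0, 60.0], [-127.0, -192.0, 60.0], [-106.0, -305.0, 60.0], [291.0, 154.0, 60.0]]
0.1 [[250.0, 306.0, 100.0], [-105.0, 265.0, 100.0], [-128.0, -195.0, 100.0], [-108.0, -303.0, 100.0], [273.0, 137.0, 100.0]]
[[158.68749347 241.89412585]
 [173.58478367 187.74210862]] [[160.16292044 177.15593218]
 [164.19582609 162.98793787]] [[265.55398184 261.97618224]
 [277.31310589 206.64150444]]
```

View pics/t2.png

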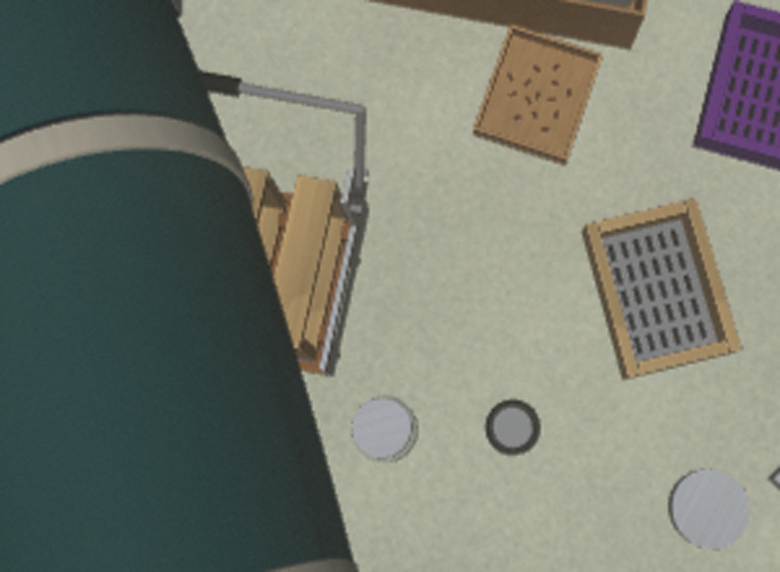

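```bash
cat >> h.py <<'E'
SC=np.array([.5422,-.2558,.3824])
def sk(x,y,z): return rz(SC[2])@np.array([x,y,z])/1e3+[SC[0],SC[1],0]
E
python3 - <<'E'
from h import *
plan(sk(-70,4,170),111.9,8,4)
E
```

```text
pos [0.6096 0.1729 0.2942] psi 87.87 roll needed -24.03 delta mm [-133.8 -451.1 -124.2]
0 [np.float64(-57.0), np.float64(-14.6), np.float64(15.5), np.float64(-6.0)]
1 [np.float64(-55.1), np.float64(-20.5), np.float64(15.5), np.float64(-6.0)]
2 [np.float64(-52.7), np.float64(-26.2), np.float64(15.5), np.float64(-6.0)]
3 [np.float64(-49.7), np.float64(-31.5), np.float64(15.5), np.float64(-6.0)]
4 [np.float64(-46.1), np.float64(-36.6), np.float64(15.5), 0]
5 [np.float64(-46.1), np.float64(-36.6), np.float64(15.5), 0]
6 [np.float64(-46.1), np.float64(-36.6), np.float64(15.5), 0]
7 [np.float64(-46.1), np.float64(-36.6), np.float64(15.5), 0]
```

Emit:
{"api": "apply_moves", "payload": {
  "increments": [0.2,-57,-15,0,-6,0.2,-55,-20,0,-6,0.2,-53,-26,0,-6,0.2,-50,-31,0,-6,0.2,-46,-36,25,0,0.2,-46,-36,30,0,0.2,-46,-36,30,0,0.2,-40,-36,30,0]
}}

```text
time_s: 8.85
ee_pos: [0.4755, -0.2701, 0.1837]
eef_rot: [[-0.391, 0.92, -0.02], [0.92, 0.391, -0.015], [-0.006, -0.024, -1.0]]
contact_force: [1.0, 0.2, -0.1]
finger_gap: 0.602
```

```bash
python3 - <<'E'
from h import *
plan(sk(-70,4,170),111.9,2)
E
```

```text
pos [ 0.4755 -0.2701  0.1837] psi 113.01 roll needed 1.11 delta mm [  0.2  -8.1 -13.7]
0 [np.float64(-3.8), np.float64(-1.5), np.float64(6.8), np.float64(0.6)]
1 [np.float64(-3.8), np.float64(-1.4), np.float64(6.8), np.float64(0.6)]
```

Emit:
{"api": "apply_moves", "payload": {
  "increments": [0.2,-7,-3,14,1,0.2,0,0,0,0]
}}

```text
time_s: 9.1
ee_pos: [0.4715, -0.2805, 0.1653]
eef_rot: [[-0.369, 0.929, -0.025], [0.929, 0.369, -0.012], [-0.002, -0.028, -1.0]]
contact_force: [0.7, 1.1, -0.9]
finger_gap: 0.598
```

```bash
python3 - <<'E'
from h import *
s=arm.state();d=arm.snapshot("wrist");P=wpose(d,s)
print(np.array(s["eef_rot"]).round(3).tolist(),s["dq"])
plan(sk(-70,4,170),111.9,2,s=s)
im=d["color"].copy()
def dot(p,c):
    u=proj(d,p,P)[0]; print(u.round(1)); cv2.circle(im,tuple(int(v) for v in u.round()),3,c,-1)
for x in(-76,76):
    for y in(-56,56): dot(sk(x,y,36),(255,0,0))
cv2.imwrite("pics/w3.png",im[:,:,::-1])
E
```

```text
[[-0.369, 0.929, -0.025], [0.929, 0.369, -0.012], [-0.002, -0.028, -1.0]] [ 0.01188086 -0.00428847  0.00332118  0.00173426 -0.00156765  0.00220787
  0.01116027]
pos [ 0.4715 -0.2805  0.1653] psi 111.66 roll needed -0.24 delta mm [4.3 2.2 4.7]
0 [np.float64(0.3), np.float64(2.4), np.float64(-2.3), np.float64(-0.1)]
1 [np.float64(0.2), np.float64(2.4), np.float64(-2.3), np.float64(-0.1)]
[326.1 250.5]
[325.8 132.5]
[485.9 251.7]
[501.8 132.3]
```

View pics/w3.png

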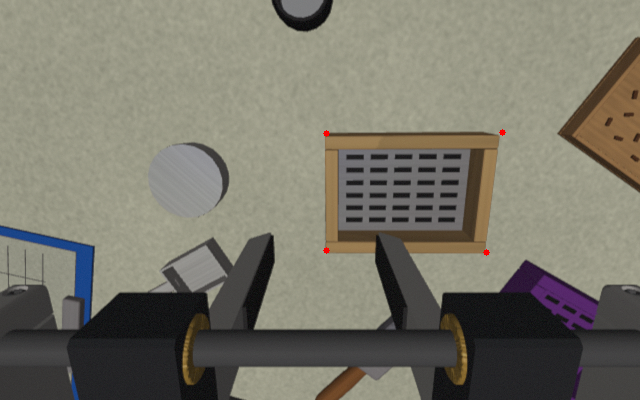

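```bash
cat >> h.py <<'E'
def go(target,psi):
    s=arm.state();R=np.array(s["eef_rot"]);p=np.array(s["ee_pos"])
    p0=np.degrees(np.arctan2(R[1,0],R[0,0])); dr=(p0-psi+180)%360-180
    print("pos",p.round(4),"psi",round(p0,2),"zaxis",R[:,2].round(3),"| tool delta mm",((R.T@(target-p))*1e3).round(1),"roll",round(dr,2),"gap mm",round(s["finger_gap"]*94,1),"F",np.round(s["contact_force"],1))
E
python3 - <<'E'
from h import *
go(sk(-70,4,20),111.9)
E
```

```text
pos [ 0.4718 -0.2803  0.166 ] psi 111.71 zaxis [-0.024 -0.012 -1.   ] | tool delta mm [  0.8   8.4 145.8] roll -0.19 gap mm 56.4 F [ 0.3 -0.3 -0.1]
```

Emit:
{"api": "apply_moves", "payload": {
  "increments": [0.2,0,8,40,0,0.2,0,0,40,0,0.2,0,0,35,0,0.2,0,0,10,0,0.2,0,0,0,0]
}}

```text
time_s: 9.78
ee_pos: [0.4822, -0.2734, 0.0425]
eef_rot: [[-0.379, 0.925, -0.017], [0.925, 0.379, -0.015], [-0.007, -0.022, -1.0]]
contact_force: [1.0, -0.2, -0.5]
finger_gap: 0.597
```

```bash
python3 - <<'E'
from h import *
go(sk(-70,4,20),111.9)
E
```

```text
pos [ 0.4822 -0.2734  0.0425] psi 112.26 zaxis [-0.017 -0.015 -1.   ] | tool delta mm [-1.8 -7.3 22.6] roll 0.36 gap mm 56.1 F [ 1.  -0.2 -0.5]
```

Emit:
{"api": "apply_moves", "payload": {
  "increments": [0.2,-2,-5,10,0,0.2,0,-2,8,0,0.2,0,0,3,0,0.2,0,0,0,0]
}}

```text
time_s: 10.28
ee_pos: [0.4772, -0.2794, 0.0232]
eef_rot: [[-0.379, 0.925, -0.014], [0.925, 0.378, -0.017], [-0.011, -0.02, -1.0]]
contact_force: [0.5, -0.0, 0.1]
finger_gap: 0.601
```

```bash
python3 - <<'E'
from h import *
go(sk(-70,4,20),111.9)
E
```

```text
pos [ 0.4772 -0.2794  0.0232] psi 112.25 zaxis [-0.014 -0.017 -1.   ] | tool delta mm [ 1.7 -0.8  3.2] roll 0.35 gap mm 56.5 F [ 0.5 -0.   0.1]
```

Close on the wall.

Emit:
{"api": "apply_moves", "payload": {
  "increments": [-1,2,0,3,0,-1,0,0,0,0,-1,0,0,0,0,-1,0,0,0,0,-1,0,0,0,0,-1,0,0,0,0],
  "force": 30
}}

```text
time_s: 11.02
ee_pos: [0.4765, -0.2777, 0.0205]
eef_rot: [[-0.378, 0.926, -0.014], [0.926, 0.378, -0.018], [-0.011, -0.02, -1.0]]
contact_force: [-0.5, -0.2, -0.6]
finger_gap: 0.123
```

```bash
python3 - <<'E'
from h import *
go(sk(-70,4,20),111.9)
E
```

```text
pos [ 0.4765 -0.2777  0.0205] psi 112.24 zaxis [-0.014 -0.018 -1.   ] | tool delta mm [-0.2 -0.9  0.5] roll 0.34 gap mm 11.6 F [-0.5 -0.2 -0.6]
```

Emit:
{"api": "apply_moves", "payload": {
  "increments": [-1,0,0,-15,0,-1,0,0,-25,0,-1,0,0,-30,0,-1,0,0,0,0]
}}

```text
time_s: 11.52
ee_pos: [0.4777, -0.2758, 0.0947]
eef_rot: [[-0.379, 0.925, -0.014], [0.925, 0.379, -0.017], [-0.011, -0.019, -1.0]]
contact_force: [0.0, 0.4, -2.4]
finger_gap: 0.121
```

```bash
python3 - <<'E'
from h import *
go(sk(-70,4,20),111.9)
d=arm.snapshot("side");crop(d["color"],280,80,480,240,3.5,"pics/s4.png")
E
```

```text
pos [ 0.4777 -0.2758  0.0947] psi 112.3 zaxis [-0.014 -0.017 -1.   ] | tool delta mm [-0.7 -1.3 74.8] roll 0.4 gap mm 11.4 F [ 0.   0.4 -2.4]
```

View pics/s4.png

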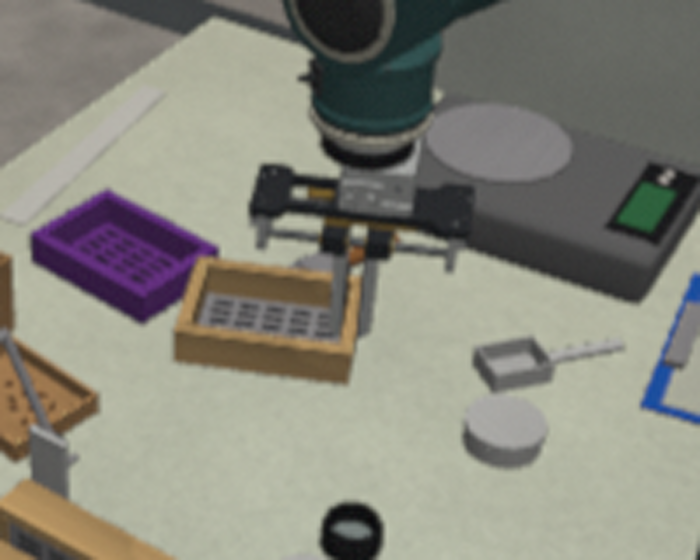

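```bash
python3 - <<'E'
from h import *
plan(np.array([.41,-.1,.245]),88,6,6)
print(rk(-106,190,245))
E
```

```text
pos [ 0.477  -0.2756  0.0934] psi 112.29 roll needed 24.29 delta mm [-67.  175.6 151.6]
0 [np.float64(31.3), np.float64(0.8), np.float64(-25.3), np.float64(4.0)]
1 [np.float64(31.3), np.float64(-1.4), np.float64(-25.3), np.float64(4.0)]
2 [np.float64(31.1), np.float64(-3.6), np.float64(-25.3), np.float64(4.0)]
3 [np.float64(30.8), np.float64(-5.8), np.float64(-25.3), np.float64(4.0)]
4 [np.float64(30.3), np.float64(-8.0), np.float64(-25.3), np.float64(4.0)]
5 [np.float64(29.7), np.float64(-10.1), np.float64(-25.3), np.float64(4.0)]
[0.40459101 0.36173258 0.245     ]
```

Emit:
{"api": "apply_moves", "payload": {
  "increments": [-1,20,0,-30,4,-1,30,-1,-30,4,-1,31,-4,-30,4,-1,31,-6,-30,4,-1,30,-8,-25,4,-1,30,-10,-10,4]
}}

```text
time_s: 12.32
ee_pos: [0.4127, -0.1051, 0.2462]
eef_rot: [[0.046, 0.999, -0.023], [0.999, -0.046, -0.011], [-0.012, -0.022, -1.0]]
contact_force: [0.4, 0.3, -2.0]
finger_gap: 0.121
```

```bash
python3 - <<'E'
from h import *
go(np.array([.405,.36,.245]),88)
E
```

```text
pos [ 0.4127 -0.1051  0.2462] psi 87.37 zaxis [-0.023 -0.011 -1.   ] | tool delta mm [464.2 -29.1  -3.7] roll -0.63 gap mm 11.3 F [ 0.4  0.3 -2. ]
```

Emit:
{"api": "apply_moves", "payload": {
  "increments": [-1,30,-4,0,0,-1,42,-3,-1,0,-1,42,-3,-1,0,-1,42,-3,0,0,-1,42,-3,0,0,-1,42,-3,0,0,-1,42,-3,0,0]
}}

```text
time_s: 13.2
ee_pos: [0.4005, 0.1843, 0.2418]
eef_rot: [[0.052, 0.998, -0.027], [0.999, -0.052, -0.013], [-0.015, -0.026, -1.0]]
contact_force: [1.4, -1.0, -2.4]
finger_gap: 0.124
```

```bash
python3 - <<'E'
from h import *
go(np.array([.405,.36,.245]),88)
E
```

```text
pos [0.4005 0.1843 0.2418] psi 87.04 zaxis [-0.027 -0.013 -1.   ] | tool delta mm [175.6  -4.8  -5.6] roll -0.96 gap mm 11.7 F [ 1.4 -1.  -2.4]
```

Emit:
{"api": "apply_moves", "payload": {
  "increments": [-1,42,0,0,-0.3,-1,42,0,0,-0.3,-1,40,0,0,-0.3,-1,30,0,0,0,-1,12,0,0,0,-1,0,0,0,0]
}}

```text
time_s: 13.95
ee_pos: [0.4052, 0.356, 0.234]
eef_rot: [[0.033, 0.999, -0.034], [0.999, -0.034, -0.015], [-0.016, -0.034, -0.999]]
contact_force: [0.2, -0.6, -1.6]
finger_gap: 0.126
```

```bash
python3 - <<'E'
from h import *
go(rk(-106,190,120),88)
d=arm.snapshot("side");crop(d["color"],60,80,380,320,2.5,"pics/s5.png")
d=arm.snapshot("top");crop(d["color"],40,90,340,340,2.6,"pics/t5.png")
E
```

```text
pos [0.4052 0.356  0.234 ] psi 88.1 zaxis [-0.034 -0.015 -0.999] | tool delta mm [  7.6   3.1 113.9] roll 0.1 gap mm 11.8 F [ 0.2 -0.6 -1.6]
```

View pics/s5.png

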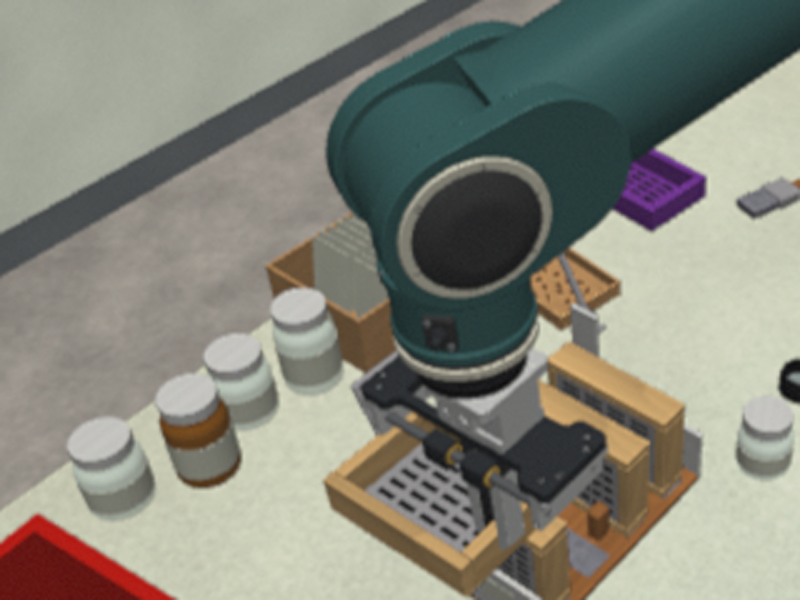

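View pics/t5.png

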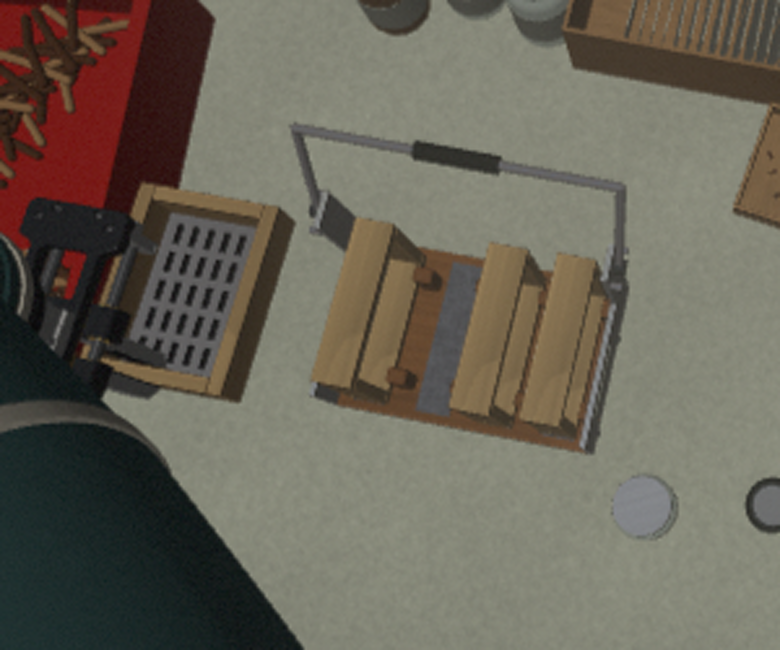

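Emit:
{"api": "apply_moves", "payload": {
  "increments": [-1,1,2,20,0,-1,1,1,40,0,-1,0,0,40,0,-1,0,0,25,0,-1,0,0,0,0]
}}

```text
time_s: 14.68
ee_pos: [0.406, 0.3489, 0.1015]
eef_rot: [[0.041, 0.999, -0.033], [0.999, -0.042, -0.018], [-0.02, -0.032, -0.999]]
contact_force: [-0.3, 0.0, -1.4]
finger_gap: 0.123
```

```bash
cat >> h.py <<'E'
def tilt(z0=28):
    s=arm.state();p=rz(RACK[2]).T@(np.array(s["ee_pos"])-[RACK[0],RACK[1],0])*1e3
    D=p[1]-130;v=70-(p[2]+8);a=np.sqrt(max(D*D+v*v-z0*z0,0));th=np.degrees(np.arctan2(v,D)+np.arctan2(z0,a)) if a>0 else 90
    print("rack pos",p.round(1),"D",D.round(1),"hp",round(p[2]+8,1),"a",a.round(1),"th",round(th,1),"need hp",round(52*np.sin(np.radians(th))+z0*np.cos(np.radians(th)),1),"F",np.round(s["contact_force"],1),"T",np.round(s["ft_torque"],2),"z",np.array(s["eef_rot"])[:,2].round(3),"gap",round(s["finger_gap"]*94,1))
E
python3 - <<'E'
from h import *
go(rk(-106,184,100),88);tilt()
E
```

```text
pos [0.406  0.3489 0.1015] psi 87.65 zaxis [-0.033 -0.018 -0.999] | tool delta mm [ 6.8 -1.9  1.5] roll -0.35 gap mm 11.5 F [-0.3  0.  -1.4]
rack pos [-104.1  177.2  101.5] D 47.2 hp 109.5 a 54.8 th -12.9 need hp 15.7 F [-0.3  0.  -1.4] T [0.03 0.   0.02] z [-0.033 -0.018 -0.999] gap 11.5
```

Emit:
{"api": "apply_moves", "payload": {
  "increments": [-1,8,-2,0,0,-1,1,0,7,0,-1,1,0,7,0,-1,1,0,7,0,-1,1,0,7,0]
}}

```text
time_s: 15.3
ee_pos: [0.4048, 0.3628, 0.0748]
eef_rot: [[0.041, 0.999, -0.029], [0.999, -0.042, -0.015], [-0.016, -0.028, -0.999]]
contact_force: [-1.5, 1.8, 2.0]
finger_gap: 0.127
```

```bash
python3 - <<'E'
from h import *
tilt()
E
```

```text
rack pos [-105.8  191.1   74.8] D 61.1 hp 82.8 a 55.8 th 14.8 need hp 40.4 F [-1.5  1.8  2. ] T [ 0.33 -0.16  0.02] z [-0.029 -0.015 -0.999] gap 11.9
```

Emit:
{"api": "apply_moves", "payload": {
  "increments": [-1,-6,0,2,0,-1,0,0,4,0,-1,0,0,0,0]
}}

```text
time_s: 15.68
ee_pos: [0.4047, 0.3579, 0.0684]
eef_rot: [[0.04, 0.999, -0.028], [0.999, -0.04, -0.012], [-0.013, -0.027, -1.0]]
contact_force: [0.7, 2.6, 2.6]
finger_gap: 0.125
```

```bash
python3 - <<'E'
from h import *
tilt()
d=arm.snapshot("side");crop(d["color"],140,150,340,340,4,"pics/s6.png")
d=arm.snapshot("top");crop(d["color"],60,120,240,270,4,"pics/t6.png")
E
```

```text
rack pos [-105.7  186.2   68.4] D 56.2 hp 76.4 a 49.2 th 23.2 need hp 46.2 F [0.7 2.6 2.6] T [ 0.56 -0.32  0.28] z [-0.028 -0.012 -1.   ] gap 11.7
```

View pics/s6.png

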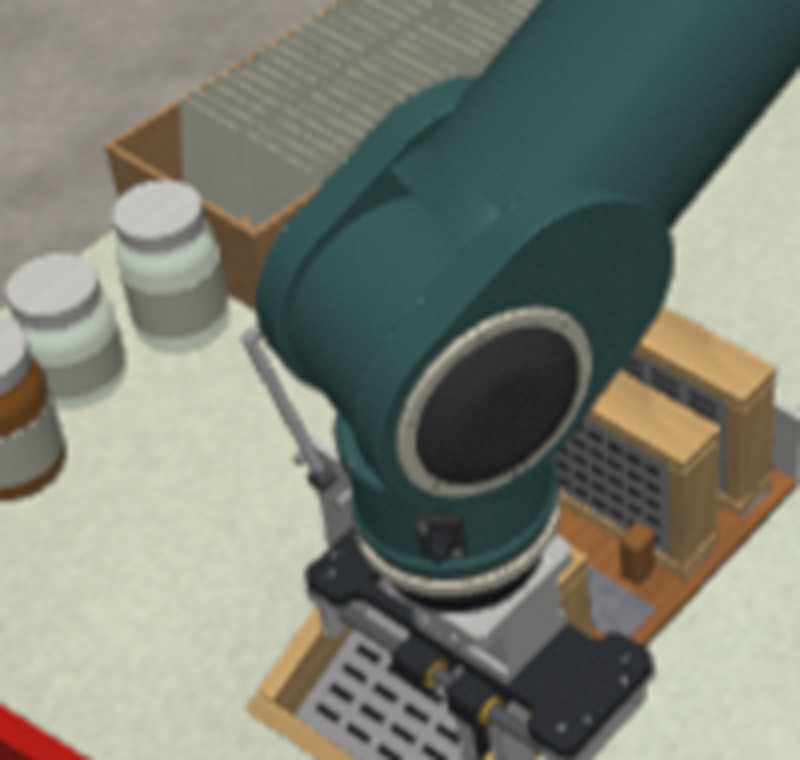

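View pics/t6.png

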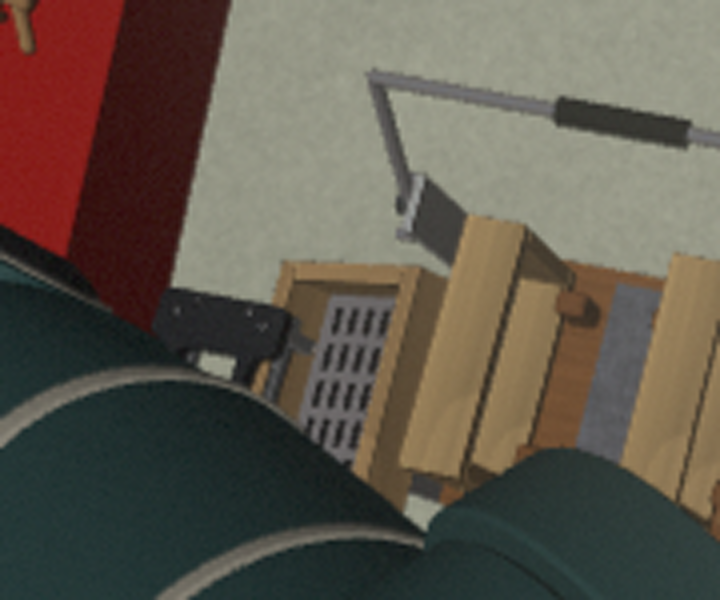

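Emit:
{"api": "apply_moves", "payload": {
  "increments": [-1,-2,0,5,0,-1,-1,0,5,0,-1,-1,0,6,0,-1,0,0,0,0]
}}

```text
time_s: 16.27
ee_pos: [0.4044, 0.3543, 0.052]
eef_rot: [[0.04, 0.999, -0.027], [0.999, -0.04, -0.011], [-0.012, -0.027, -1.0]]
contact_force: [1.1, 3.7, 0.4]
finger_gap: 0.127
```

```bash
python3 - <<'E'
from h import *
tilt()
d=arm.snapshot("top");crop(d["color"],60,120,240,270,4,"pics/t7.png")
E
```

```text
rack pos [-105.9  182.6   52. ] D 52.6 hp 60.0 a 45.6 th 42.3 need hp 55.7 F [1.1 3.7 0.4] T [ 0.75 -0.48  0.27] z [-0.027 -0.011 -1.   ] gap 12.0
```

View pics/t7.png

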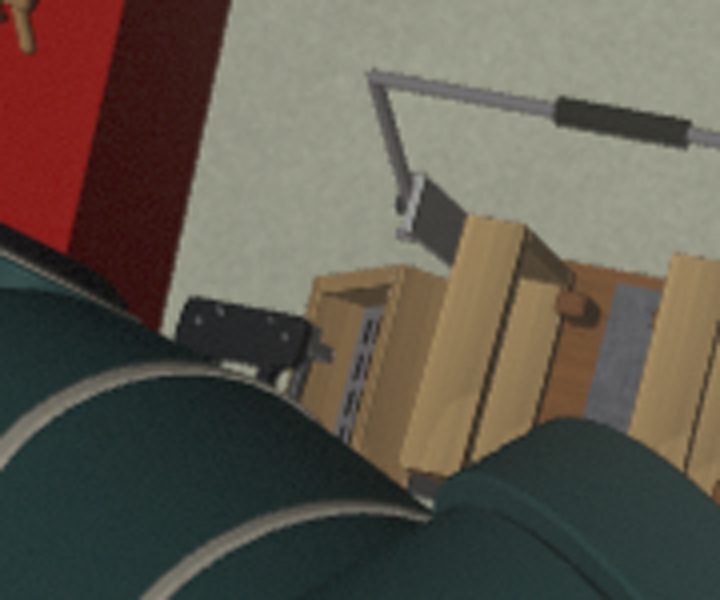

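Emit:
{"api": "apply_moves", "payload": {
  "increments": [-1,-5,0,0,0,-1,-5,0,-1,0,-1,-3,0,0,0,-1,0,0,0,0]
}}

```text
time_s: 16.82
ee_pos: [0.4038, 0.3481, 0.0556]
eef_rot: [[0.036, 0.999, -0.024], [0.999, -0.036, 0.001], [0.001, -0.024, -1.0]]
contact_force: [3.9, 3.7, 2.4]
finger_gap: 0.121
```

```bash
python3 - <<'E'
from h import *
tilt()
E
```

```text
rack pos [-106.3  176.4   55.6] D 46.4 hp 63.6 a 37.5 th 44.6 need hp 56.4 F [3.9 3.7 2.4] T [ 0.76 -0.92  0.21] z [-0.024  0.001 -1.   ] gap 11.4
```

Emit:
{"api": "apply_moves", "payload": {
  "increments": [-1,-4,0,3,0,-1,-4,0,2,0,-1,-2,0,1,0,-1,0,0,0,0]
}}

```text
time_s: 17.32
ee_pos: [0.4037, 0.3447, 0.0522]
eef_rot: [[0.033, 0.999, -0.021], [0.999, -0.032, 0.013], [0.013, -0.021, -1.0]]
contact_force: [2.5, 3.9, 1.8]
finger_gap: 0.127
```

```bash
python3 - <<'E'
from h import *
tilt()
d=arm.snapshot("top");crop(d["color"],60,120,240,270,4,"pics/t8.png")
E
```

```text
rack pos [-106.3  172.9   52.2] D 42.9 hp 60.2 a 34.0 th 52.4 need hp 58.3 F [2.5 3.9 1.8] T [ 0.79 -0.82  0.28] z [-0.021  0.013 -1.   ] gap 12.0
```

View pics/t8.png

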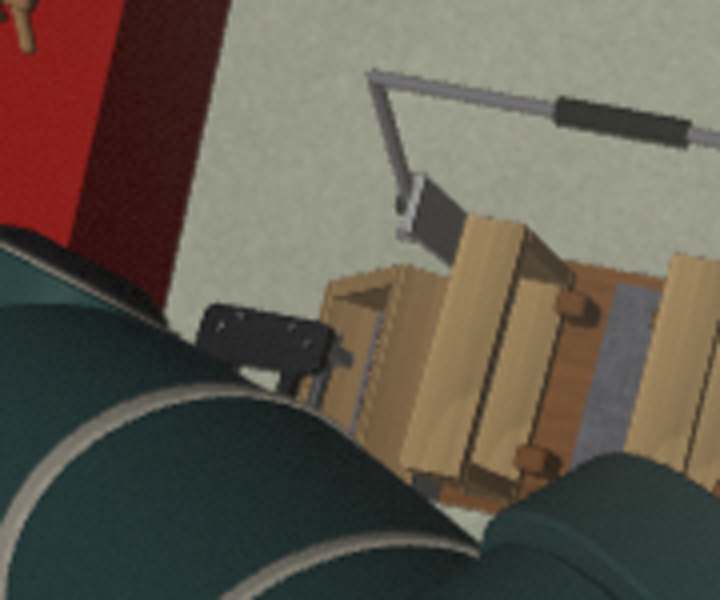

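Emit:
{"api": "apply_moves", "payload": {
  "increments": [-1,-4,0,1,0,-1,-4,0,1,0,-1,-4,0,1,0,-1,0,0,0,0]
}}

```text
time_s: 17.88
ee_pos: [0.4018, 0.3432, 0.0523]
eef_rot: [[0.026, 0.999, -0.018], [0.999, -0.026, 0.031], [0.031, -0.019, -0.999]]
contact_force: [4.6, 4.9, 1.1]
finger_gap: 0.125
```

```bash
python3 - <<'E'
from h import *
tilt()
E
```

```text
rack pos [-108.1  171.4   52.3] D 41.4 hp 60.3 a 32.0 th 54.3 need hp 58.6 F [4.6 4.9 1.1] T [ 1.01 -1.    0.18] z [-0.018  0.031 -0.999] gap 11.8
```

Emit:
{"api": "apply_moves", "payload": {
  "increments": [-1,-8,0,2,0,-1,-9,0,1,0,-1,-9,0,1,0,-1,-4,0,0,0],
  "force": 22
}}

```text
time_s: 18.38
ee_pos: [0.3966, 0.3275, 0.051]
eef_rot: [[0.016, 1.0, -0.018], [0.998, -0.015, 0.055], [0.055, -0.019, -0.998]]
contact_force: [1.9, 18.8, 3.6]
finger_gap: 0.16
```

```bash
python3 - <<'E'
from h import *
tilt()
d=arm.snapshot("top");crop(d["color"],60,120,240,270,4,"pics/t9.png")
E
```

```text
rack pos [-112.8  155.5   51. ] D 25.5 hp 59.0 a 0.0 th 90 need hp 52.0 F [ 1.9 18.8  3.6] T [ 4.17 -0.51  0.48] z [-0.018  0.055 -0.998] gap 15.1
```

View pics/t9.png

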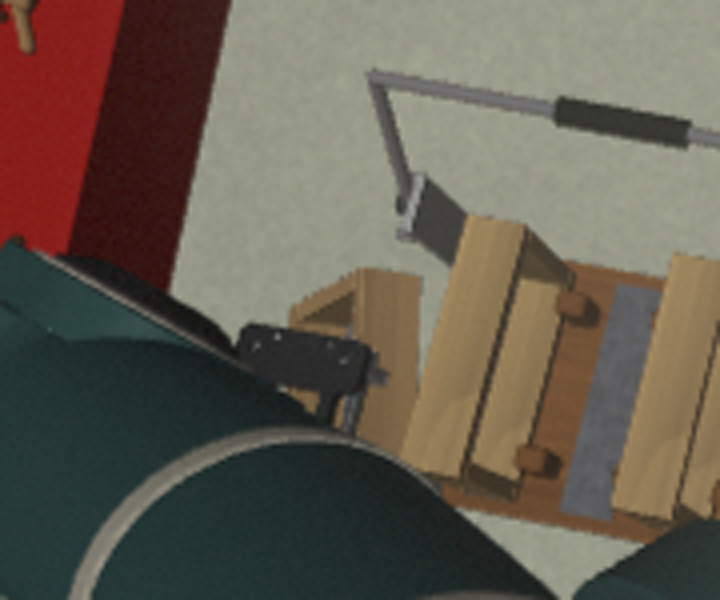

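Emit:
{"api": "apply_moves", "payload": {
  "increments": [-1,8,0,0,0,-1,6,0,0,0,-1,0,0,0,0]
}}

```text
time_s: 18.8
ee_pos: [0.3963, 0.3405, 0.0513]
eef_rot: [[0.017, 1.0, -0.02], [0.998, -0.016, 0.053], [0.053, -0.02, -0.998]]
contact_force: [0.2, 0.3, -2.2]
finger_gap: 0.13
```

```bash
python3 - <<'E'
from h import *
tilt()
s=arm.state();print(np.array(s["eef_rot"]).round(3).tolist())
d=arm.snapshot("top");crop(d["color"],60,120,240,270,4,"pics/t10.png")
d=arm.snapshot("side");crop(d["color"],140,200,340,360,4,"pics/s10.png")
d=arm.snapshot("wrist");cv2.imwrite("pics/w10.png",d["color"][:,:,::-1])
E
```

```text
rack pos [-113.5  168.4   51.3] D 38.4 hp 59.3 a 28.4 th 60.1 need hp 59.0 F [ 0.2  0.3 -2.2] T [-0.08  0.04 -0.05] z [-0.02   0.053 -0.998] gap 12.2
[[0.017, 1.0, -0.02], [0.998, -0.016, 0.053], [0.053, -0.02, -0.998]]
```

View pics/t10.png

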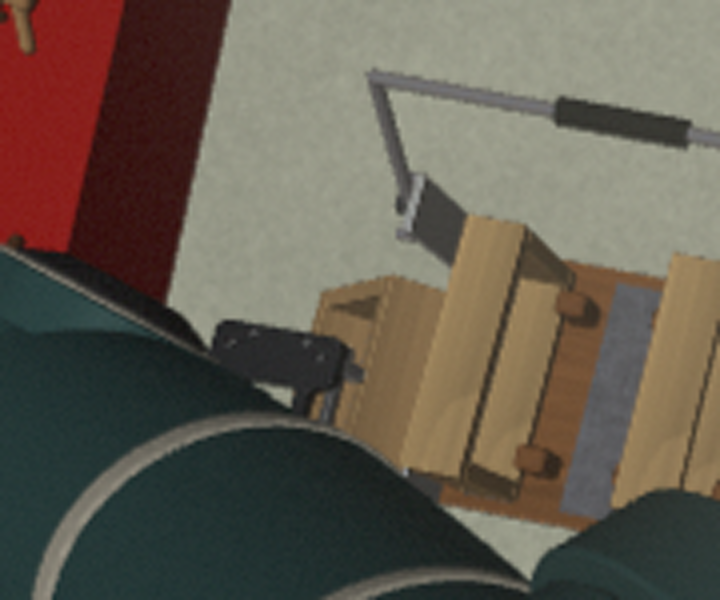

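View pics/s10.png

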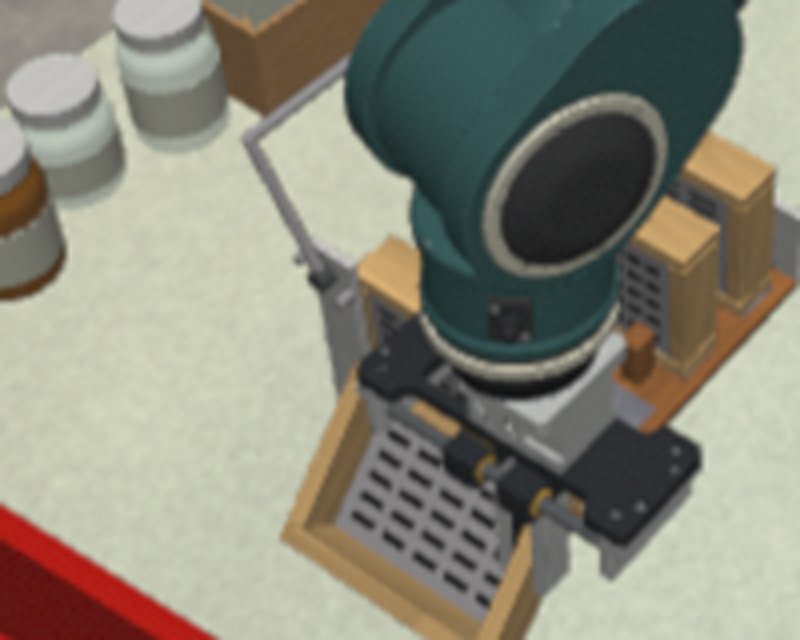

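View pics/w10.png

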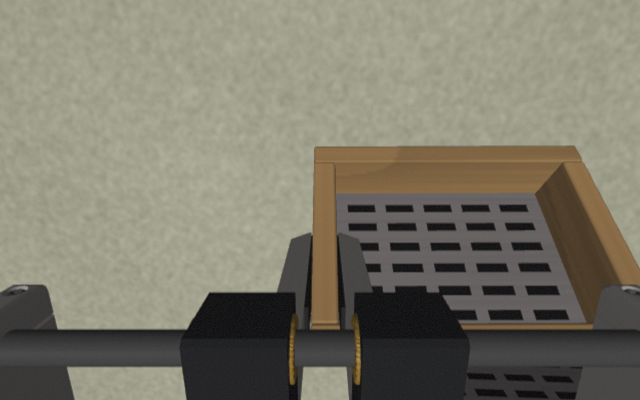

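```bash
cat >> h.py <<'E'
def screenpose(d,s,obj,px):
    K=np.array([[d["fx"],0,d["cx"]],[0,d["fy"],d["cy"]],[0,0,1]])
    ok,r,t=cv2.solvePnP(np.array(obj,float)/1e3,np.array(px,float),K,None,flags=cv2.SOLVEPNP_SQPNP)
    ok,r,t=cv2.solvePnP(np.array(obj,float)/1e3,np.array(px,float),K,None,r,t,True)
    u=cv2.projectPoints(np.array(obj,float)/1e3,r,t,K,None)[0][:,0]
    print("res",(u-np.array(px)).round(1).tolist())
    T=np.eye(4);T[:3,:3]=cv2.Rodrigues(r)[0];T[:3,3]=t[:,0]
    W=(wpose(d,s) if "mount" in d else np.array(d["pose"]))@T
    Rr=rz(RACK[2]).T@W[:3,:3]
    print("screen x,z axes in rack",Rr[:,0].round(3),Rr[:,2].round(3),"y",Rr[:,1].round(3),"tilt",np.degrees(np.arccos(Rr[2,2])).round(1))
    mid=W[:3,:3]@[0,0,.018]+W[:3,3]; print("mid rack",(rz(RACK[2]).T@(mid-[RACK[0],RACK[1],0])*1e3).round(1),"world",mid.round(4))
    return W
E
python3 - <<'E'
from h import *
s=arm.state();d=arm.snapshot("wrist")
W=screenpose(d,s,[(-76,56,36),(76,56,36),(-64,44,36),(64,44,36),(-64,44,4),(64,44,4)],[(315,147),(577,147),(335,164),(567,162),(336,193),(538,193)])
for p in [(-76,56,0),(76,56,0),(-76,-56,0),(76,-56,0)]:
    w=W[:3,:3]@np.array(p)/1e3+W[:3,3]; print(p,(rz(RACK[2]).T@(w-[RACK[0],RACK[1],0])*1e3).round(1))
E
```

```text
res [[0.2, 0.2], [2.2, -1.2], [0.6, -0.7], [-1.7, 0.4], [-0.4, 0.8], [-1.0, 0.6]]
screen x,z axes in rack [1.    0.027 0.01 ] [-0.026  0.702  0.712] y [-0.012  0.712 -0.702] tilt 44.6
mid rack [-42.3 172.3  55.9] world [0.4677 0.3418 0.0559]
(-76, 56, 0) [-118.5  197.4    3. ]
(76, 56, 0) [ 33.5 201.6   4.5]
(-76, -56, 0) [-117.1  117.7   81.6]
(76, -56, 0) [ 34.9 121.9  83.1]
```

The fit on the wrist picture puts the screen at 45°, leaning on the left end plate with its low edge 3 mm above the bench. I'll set the edge down, let go so it leans, then push the low edge inward with both fingers.

Emit:
{"api": "apply_moves", "payload": {
  "increments": [-1,0,0,3,0,-1,0,0,1,0,-0.7,0,0,0,0,-0.5,0,0,0,0,-0.3,0,0,0,0,-0.3,0,0,0,0],
  "force": 15
}}

```text
time_s: 19.75
ee_pos: [0.3969, 0.3402, 0.0474]
eef_rot: [[0.018, 1.0, -0.019], [0.998, -0.017, 0.053], [0.053, -0.02, -0.998]]
contact_force: [0.4, 0.1, 0.8]
finger_gap: 0.343
```

```bash
python3 - <<'E'
from h import *
tilt()
d=arm.snapshot("top");crop(d["color"],60,120,240,270,4,"pics/t11.png")
d=arm.snapshot("wrist");cv2.imwrite("pics/w11.png",d["color"][:,:,::-1])
E
```

```text
rack pos [-113.   168.2   47.4] D 38.2 hp 55.4 a 29.8 th 64.1 need hp 59.0 F [0.4 0.1 0.8] T [-0.07 -0.07  0.  ] z [-0.019  0.053 -0.998] gap 32.2
```

View pics/w11.png

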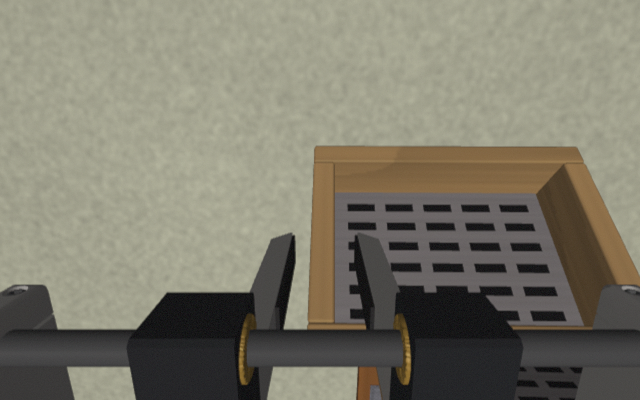

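It stays leaning by itself. I'll retreat up and move to the outside of its low edge.

Emit:
{"api": "apply_moves", "payload": {
  "increments": [0,0,0,-30,0,0.3,0,0,-45,0,1,10,10,-20,0,1,28,28,0,0,1,30,30,0,0,1,10,5,0,0,1,0,0,0,0]
}}

```text
time_s: 20.72
ee_pos: [0.4747, 0.4129, 0.1479]
eef_rot: [[0.018, 1.0, -0.019], [0.998, -0.017, 0.052], [0.052, -0.02, -0.998]]
contact_force: [-0.2, 0.2, 0.9]
finger_gap: 0.996
```

```bash
python3 - <<'E'
from h import *
go(rk(-42,247,12),88);tilt()
d=arm.snapshot("top");crop(d["color"],60,120,240,270,4,"pics/t12.png")
E
```

```text
pos [0.4747 0.4129 0.1479] psi 88.96 zaxis [-0.019  0.052 -0.998] | tool delta mm [ -3.6  -1.6 135.9] roll 0.96 gap mm 93.6 F [-0.2  0.2  0.9]
rack pos [-37.7 243.6 147.9] D 113.6 hp 155.9 a 139.6 th -25.7 need hp 2.6 F [-0.2  0.2  0.9] T [-0.14 -0.04 -0.02] z [-0.019  0.052 -0.998] gap 93.6
```

View pics/t12.png

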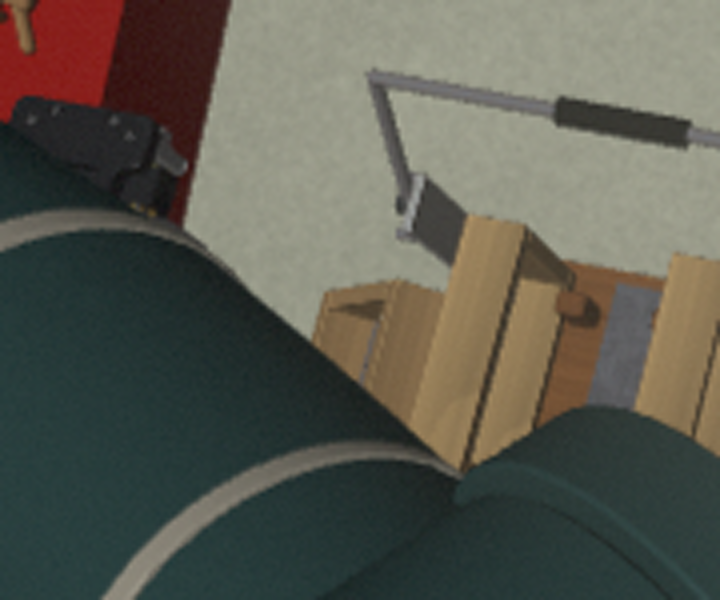

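Emit:
{"api": "apply_moves", "payload": {
  "increments": [1,0,-2,40,0.5,1,0,0,45,0.5,1,0,0,35,0,1,0,0,12,0,1,0,0,0,0]
}}

```text
time_s: 21.4
ee_pos: [0.469, 0.4161, 0.0149]
eef_rot: [[0.037, 0.999, -0.017], [0.998, -0.036, 0.051], [0.051, -0.018, -0.999]]
contact_force: [-0.6, -0.1, 0.0]
finger_gap: 1.002
```

```bash
python3 - <<'E'
from h import *
go(rk(-42,247,12),88);tilt()
d=arm.snapshot("wrist");cv2.imwrite("pics/w13.png",d["color"][:,:,::-1])
E
```

```text
pos [0.469  0.4161 0.0149] psi 87.88 zaxis [-0.017  0.051 -0.999] | tool delta mm [0.3 1.6 2.9] roll -0.12 gap mm 94.2 F [-0.6 -0.1  0. ]
rack pos [-43.5 246.6  14.9] D 116.6 hp 22.9 a 122.6 th 34.9 need hp 52.7 F [-0.6 -0.1  0. ] T [-0.07 -0.15  0.01] z [-0.017  0.051 -0.999] gap 94.2
```

View pics/w13.png

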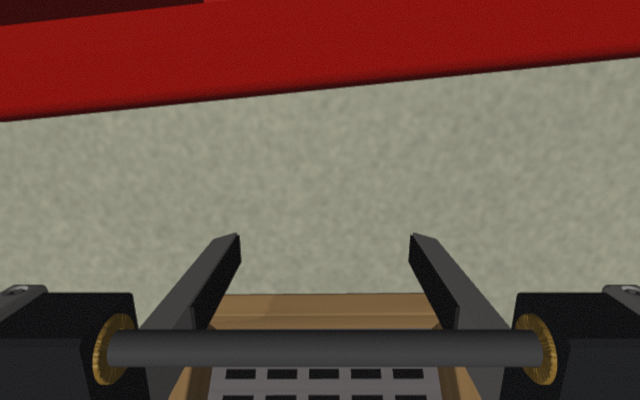

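Emit:
{"api": "apply_moves", "payload": {
  "increments": [1,0,0,5,0,1,-8,0,2,0,1,-9,0,0,0,1,-6,0,0,0]
}}

```text
time_s: 21.95
ee_pos: [0.4695, 0.3933, 0.0097]
eef_rot: [[0.037, 0.999, -0.013], [0.998, -0.036, 0.055], [0.054, -0.015, -0.998]]
contact_force: [0.3, 1.6, -2.3]
finger_gap: 1.0
```

```bash
python3 - <<'E'
from h import *
tilt()
E
```

```text
rack pos [-42.2 223.8   9.7] D 93.8 hp 17.7 a 103.7 th 44.2 need hp 56.3 F [ 0.3  1.6 -2.3] T [ 0.41 -0.06 -0.03] z [-0.013  0.055 -0.998] gap 94.0
```

Emit:
{"api": "apply_moves", "payload": {
  "increments": [1,-6,0,0,0,1,-6,0,0,0,1,-6,0,0,0,1,0,0,0,0]
}}

```text
time_s: 22.45
ee_pos: [0.469, 0.3734, 0.0088]
eef_rot: [[0.038, 0.999, -0.012], [0.998, -0.037, 0.055], [0.054, -0.015, -0.998]]
contact_force: [0.2, 0.9, -0.5]
finger_gap: 1.0
```

```bash
python3 - <<'E'
from h import *
tilt()
d=arm.snapshot("top");crop(d["color"],60,120,240,270,4,"pics/t14.png")
E
```

```text
rack pos [-42.1 203.9   8.8] D 73.9 hp 16.8 a 86.7 th 53.6 need hp 58.5 F [ 0.2  0.9 -0.5] T [-0.03 -0.05 -0.03] z [-0.012  0.055 -0.998] gap 94.0
```

View pics/t14.png

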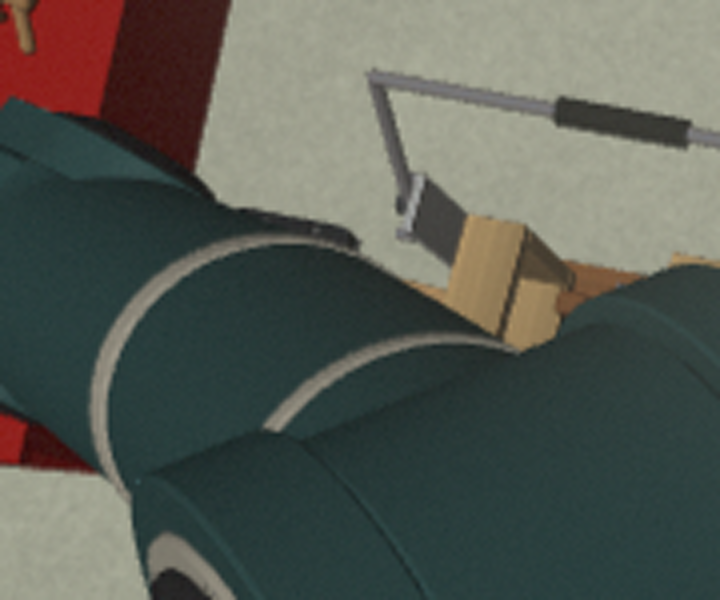

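Emit:
{"api": "apply_moves", "payload": {
  "increments": [1,15,0,0,0,1,35,0,-10,0,1,20,0,-45,0,1,0,0,-50,0,1,0,0,-50,0,1,0,0,0,0]
}}

```text
time_s: 23.25
ee_pos: [0.4715, 0.4436, 0.1731]
eef_rot: [[0.034, 0.999, -0.015], [0.998, -0.033, 0.057], [0.056, -0.017, -0.998]]
contact_force: [0.5, 1.0, -0.5]
finger_gap: 1.001
```

```bash
python3 - <<'E'
from h import *
tilt()
d=arm.snapshot("wrist");cv2.imwrite("pics/w15.png",d["color"][:,:,::-1])
d=arm.snapshot("side");crop(d["color"],140,200,340,360,4,"pics/s15.png")
E
```

```text
rack pos [-42.  274.2 173.1] D 144.2 hp 181.1 a 179.9 th -28.8 need hp -0.5 F [ 0.5  1.  -0.5] T [-0.1  -0.09  0.07] z [-0.015  0.057 -0.998] gap 94.1
```

View pics/w15.png

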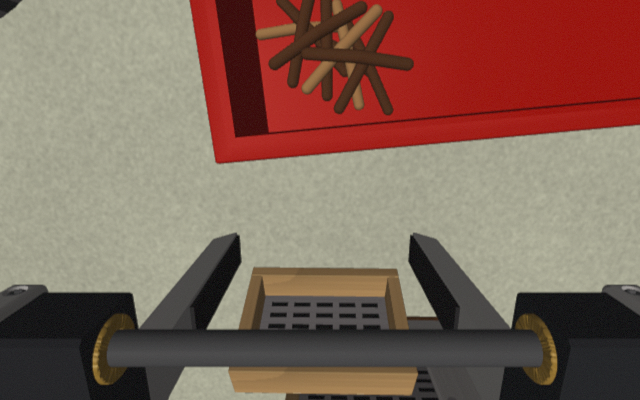

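View pics/s15.png

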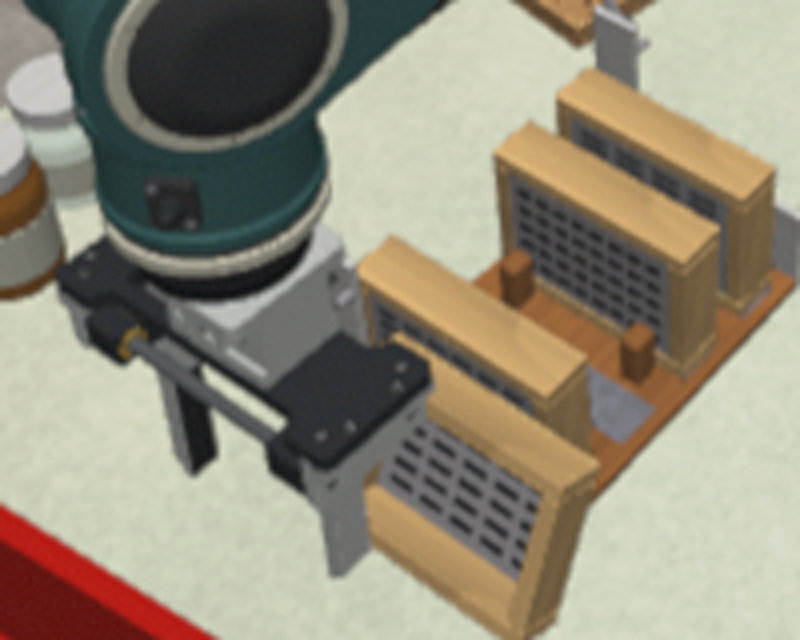

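```bash
python3 - <<'E'
from h import *
s=arm.state();d=arm.snapshot("wrist");crop(d["color"],200,240,440,400,3.3,"pics/w15c.png")
E
```

```text
(no output)
```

View pics/w15c.png

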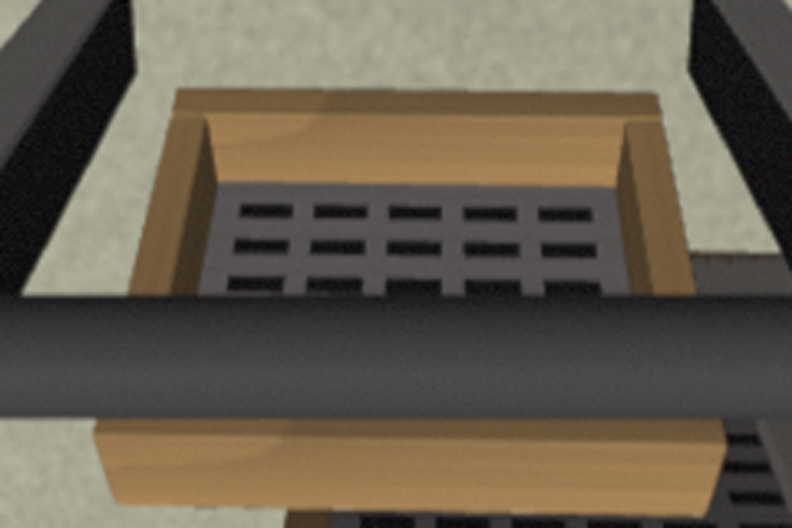

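```bash
python3 - <<'E'
from h import *
s=arm.state();d=arm.snapshot("wrist")
px=np.array([(175,90),(657,93),(205,113),(628,122),(217,182),(615,185),(95,432),(724,443),(113,503),(708,515)])/3.3+[200,240]-.35
W=screenpose(d,s,[(-76,56,36),(76,56,36),(-64,44,36),(64,44,36),(-64,44,4),(64,44,4),(-76,-56,36),(76,-56,36),(-76,-56,0),(76,-56,0)],px)
for p in [(-76,56,0),(76,56,0),(-76,-56,0),(76,-56,0),(-76,56,36),(-76,-56,36)]:
    w=W[:3,:3]@np.array(p)/1e3+W[:3,3]; print(p,(rz(RACK[2]).T@(w-[RACK[0],RACK[1],0])*1e3).round(1))
E
```

```text
res [[0.8, -1.2], [-0.3, -0.5], [1.2, 0.6], [-1.6, -0.6], [0.8, -0.0], [-0.7, 0.6], [-1.2, 0.1], [1.2, 0.1], [0.5, 0.5], [-0.6, 0.2]]
screen x,z axes in rack [ 1.    -0.001 -0.001] [0.001 0.92  0.393] y [-0.     0.393 -0.92 ] tilt 66.9
mid rack [-43.8 154.   56.2] world [0.4654 0.3235 0.0562]
(-76, 56, 0) [-119.9  159.5   -2.3]
(76, 56, 0) [ 32.1 159.3  -2.4]
(-76, -56, 0) [-119.8  115.5  100.7]
(76, -56, 0) [ 32.2 115.4 100.6]
(-76, 56, 36) [-119.8  192.6   11.8]
(-76, -56, 36) [-119.8  148.6  114.8]
```

```bash
python3 - <<'E'
from h import *
s=arm.state();print(np.round(s["qpos"],2))
plan(rk(-108,150,190),178,9,9)
E
```

```text
[-0.14  0.65 -0.93  1.59  0.51  1.14 -1.21]
pos [0.4705 0.4411 0.168 ] psi 88.02 roll needed -89.98 delta mm [ -69.4 -119.3   22. ]
0 [np.float64(-13.5), np.float64(-7.2), np.float64(-2.4), np.float64(-10.0)]
1 [np.float64(-12.0), np.float64(-9.5), np.float64(-2.4), np.float64(-10.0)]
2 [np.float64(-10.2), np.float64(-11.4), np.float64(-2.4), np.float64(-10.0)]
3 [np.float64(-8.1), np.float64(-13.0), np.float64(-2.4), np.float64(-10.0)]
4 [np.float64(-5.7), np.float64(-14.2), np.float64(-2.4), np.float64(-10.0)]
5 [np.float64(-3.1), np.float64(-15.0), np.float64(-2.4), np.float64(-10.0)]
6 [np.float64(-0.5), np.float64(-15.3), np.float64(-2.4), np.float64(-10.0)]
7 [np.float64(2.2), np.float64(-15.2), np.float64(-2.4), np.float64(-10.0)]
8 [np.float64(4.8), np.float64(-14.6), np.float64(-2.4), np.float64(-10.0)]
```

Emit:
{"api": "apply_moves", "payload": {
  "increments": [1,-13,-7,-8,-10,1,-12,-10,-5,-10,1,-10,-11,-3,-10,1,-8,-13,-3,-10,1,-6,-14,-3,-10,1,-3,-15,-3,-10,1,0,-15,-3,-10,1,2,-15,0,-10]
}}

```text
time_s: 24.45
ee_pos: [0.4066, 0.3305, 0.1834]
eef_rot: [[-0.986, 0.162, -0.034], [0.161, 0.986, 0.047], [0.041, 0.041, -0.998]]
contact_force: [-0.5, -0.2, 0.7]
finger_gap: 0.998
```

```bash
python3 - <<'E'
from h import *
s=arm.state();print(np.round(s["qpos"],2))
go(rk(-108,150,180),178)
E
```

```text
[ 0.25  0.56 -1.25  1.86  0.53  1.12  0.22]
pos [0.4066 0.3305 0.1834] psi 170.74 zaxis [-0.034  0.047 -0.998] | tool delta mm [ 3.8 -9.6  3.2] roll -7.26 gap mm 93.8 F [-0.5 -0.2  0.7]
```

Emit:
{"api": "apply_moves", "payload": {
  "increments": [1,4,-10,5,0,1,0,0,15,0]
}}

```text
time_s: 24.7
ee_pos: [0.4, 0.3212, 0.1616]
eef_rot: [[-0.985, 0.168, -0.034], [0.167, 0.985, 0.047], [0.042, 0.041, -0.998]]
contact_force: [0.0, -0.3, -0.2]
finger_gap: 1.001
```

```bash
python3 - <<'E'
from h import *
s=arm.state();print(np.round(s["qpos"],3))
go(rk(-108,150,30),178)
E
```

```text
[ 0.25   0.563 -1.23   1.908  0.542  1.074  0.208]
pos [0.4    0.3212 0.1616] psi 170.4 zaxis [-0.034  0.047 -0.998] | tool delta mm [ -6.5  -4.5 131.4] roll -7.6 gap mm 94.1 F [ 0.  -0.3 -0.2]
```

Emit:
{"api": "apply_moves", "payload": {
  "increments": [1,-4,-4,20,0,1,0,0,20,0]
}}

```text
time_s: 24.95
ee_pos: [0.402, 0.3186, 0.1178]
eef_rot: [[-0.984, 0.173, -0.035], [0.171, 0.984, 0.047], [0.043, 0.04, -0.998]]
contact_force: [1.2, -0.0, -0.6]
finger_gap: 1.002
```

```bash
python3 - <<'E'
from h import *
s=arm.state();print(np.round(s["qpos"],3))
go(rk(-108,150,30),178)
d=arm.snapshot("wrist");cv2.imwrite("pics/w16.png",d["color"][:,:,::-1])
E
```

```text
[ 0.205  0.613 -1.164  1.945  0.605  1.001  0.167]
pos [0.402  0.3186 0.1178] psi 170.15 zaxis [-0.035  0.047 -0.998] | tool delta mm [-2.4 -0.5 87.8] roll -7.85 gap mm 94.2 F [ 1.2 -0.  -0.6]
```

View pics/w16.png

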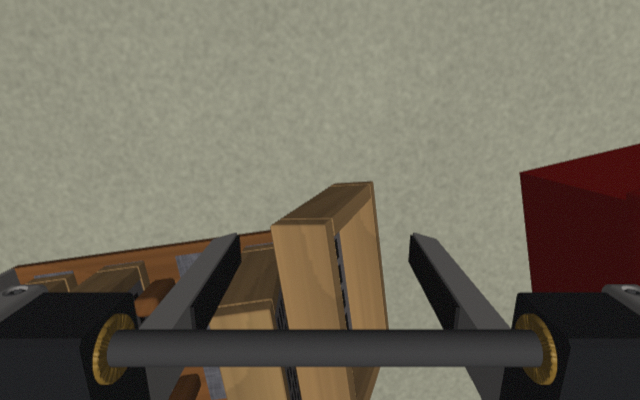

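Emit:
{"api": "apply_moves", "payload": {
  "increments": [1,-2,0,8,-8,1,0,0,10,0]
}}

```text
time_s: 25.25
ee_pos: [0.4015, 0.3194, 0.0957]
eef_rot: [[-0.999, 0.031, -0.039], [0.03, 0.999, 0.046], [0.041, 0.045, -0.998]]
contact_force: [-0.3, 0.0, 0.3]
finger_gap: 1.003
```

```bash
python3 - <<'E'
from h import *
s=arm.state();print(np.round(s["qpos"],3))
go(rk(-108,150,30),178)
E
```

```text
[ 0.192  0.662 -1.158  1.958  0.664  0.984  0.265]
pos [0.4015 0.3194 0.0957] psi 178.3 zaxis [-0.039  0.046 -0.998] | tool delta mm [-2.2 -0.5 65.7] roll 0.3 gap mm 94.3 F [-0.3  0.   0.3]
```

Emit:
{"api": "apply_moves", "payload": {
  "increments": [1,-2,0,20,0,1,0,0,20,0,1,0,0,18,0,1,0,0,6,0,1,0,0,0,0]
}}

```text
time_s: 25.88
ee_pos: [0.3999, 0.3228, 0.0261]
eef_rot: [[-0.998, 0.038, -0.041], [0.036, 0.998, 0.045], [0.043, 0.044, -0.998]]
contact_force: [0.4, -0.5, -0.2]
finger_gap: 0.998
```

```bash
python3 - <<'E'
from h import *
s=arm.state();print(np.round(s["qpos"],3))
go(rk(-108,150,30),178)
d=arm.snapshot("wrist");cv2.imwrite("pics/w17.png",d["color"][:,:,::-1])
E
```

```text
[ 0.101  0.75  -1.041  1.99   0.777  0.875  0.179]
pos [0.3999 0.3228 0.0261] psi 177.96 zaxis [-0.041  0.045 -0.998] | tool delta mm [-1.1 -0.7 -4. ] roll -0.04 gap mm 93.8 F [ 0.4 -0.5 -0.2]
```

View pics/w17.png

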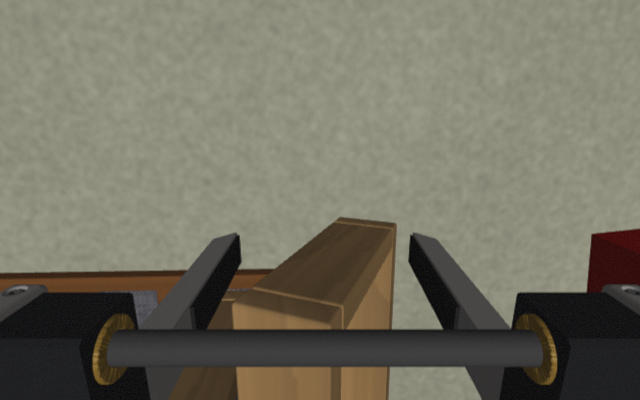

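Emit:
{"api": "apply_moves", "payload": {
  "increments": [0.6,0,0,-4,0,0.3,0,0,0,0,0.1,0,0,0,0,0,0,0,0,0],
  "force": 8
}}

```text
time_s: 26.42
ee_pos: [0.4012, 0.3231, 0.0321]
eef_rot: [[-0.999, 0.038, -0.038], [0.036, 0.998, 0.047], [0.04, 0.045, -0.998]]
contact_force: [-0.3, 1.1, -0.0]
finger_gap: 0.615
```

```bash
python3 - <<'E'
from h import *
go(rk(-108,150,30),178)
d=arm.snapshot("wrist");cv2.imwrite("pics/w18.png",d["color"][:,:,::-1])
E
```

```text
pos [0.4012 0.3231 0.0321] psi 177.91 zaxis [-0.038  0.047 -0.998] | tool delta mm [-0.1 -1.3  2. ] roll -0.09 gap mm 57.8 F [-0.3  1.1 -0. ]
```

View pics/w18.png

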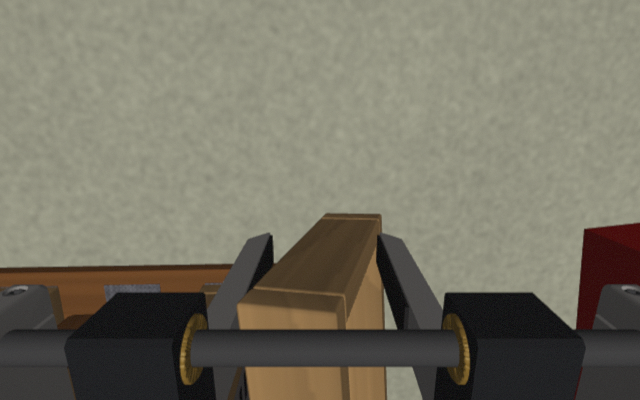

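Righting as expected. Keep closing.

Emit:
{"api": "apply_moves", "payload": {
  "increments": [-0.2,0,0,0,0,-0.4,0,0,0,0,-1,0,0,0,0,-1,0,0,0,0,-1,0,0,0,0],
  "force": 10
}}

```text
time_s: 27.1
ee_pos: [0.4011, 0.3231, 0.032]
eef_rot: [[-0.999, 0.038, -0.039], [0.036, 0.998, 0.047], [0.04, 0.045, -0.998]]
contact_force: [0.3, 1.2, -0.0]
finger_gap: 0.402
```

```bash
python3 - <<'E'
from h import *
go(rk(-108,150,30),178)
d=arm.snapshot("wrist");cv2.imwrite("pics/w19.png",d["color"][:,:,::-1])
d=arm.snapshot("side");crop(d["color"],140,200,340,360,4,"pics/s19.png")
E
```

```text
pos [0.4011 0.3231 0.032 ] psi 177.93 zaxis [-0.039  0.047 -0.998] | tool delta mm [-0.2 -1.3  1.9] roll -0.07 gap mm 37.8 F [ 0.3  1.2 -0. ]
```

View pics/w19.png

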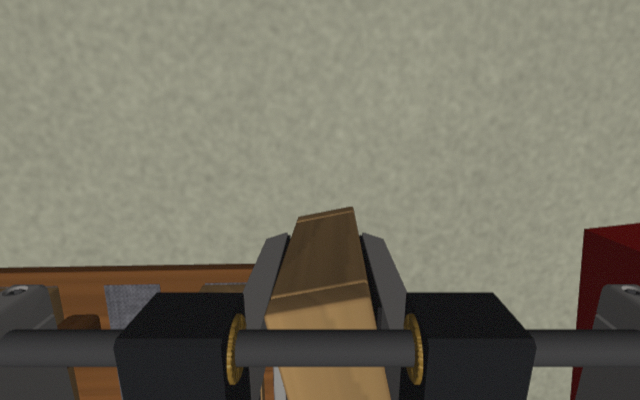

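View pics/s19.png

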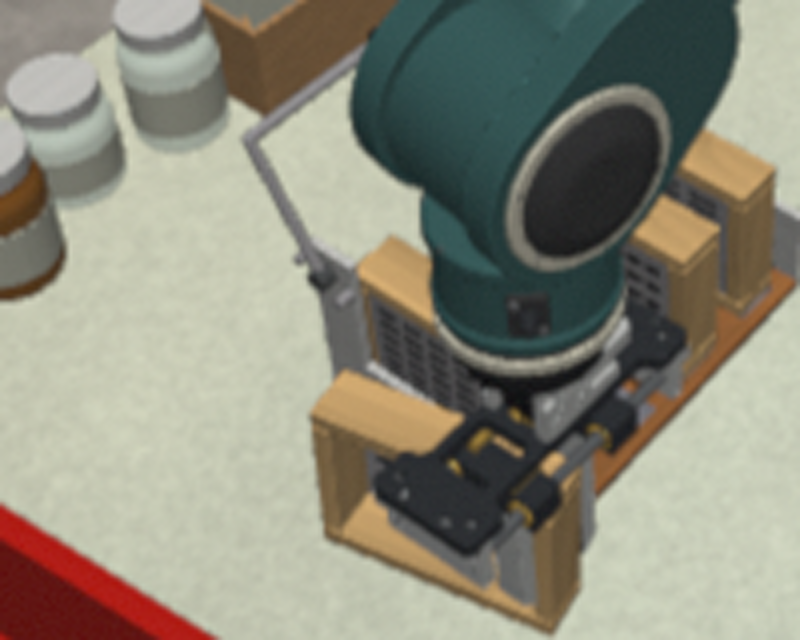

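Emit:
{"api": "apply_moves", "payload": {
  "increments": [-1,0,0,0,0,-1,0,0,-8,0,-1,0,12,-2,0,-1,0,15,0,0,-1,0,5,0,0],
  "force": 40
}}

```text
time_s: 27.82
ee_pos: [0.4028, 0.3564, 0.0442]
eef_rot: [[-0.998, 0.039, -0.039], [0.037, 0.998, 0.046], [0.041, 0.045, -0.998]]
contact_force: [0.2, 0.0, -2.8]
finger_gap: 0.393
```

```bash
python3 - <<'E'
from h import *
s=arm.state();print(np.round(s["qpos"],3))
go(rk(-108,150,30),178)
d=arm.snapshot("side");crop(d["color"],140,200,340,360,4,"pics/s20.png")
E
```

```text
[ 0.047  0.752 -1.054  1.929  0.752  0.923  0.163]
pos [0.4028 0.3564 0.0442] psi 177.88 zaxis [-0.039  0.046 -0.998] | tool delta mm [ -0.2 -35.2  12.6] roll -0.12 gap mm 36.9 F [ 0.2  0.  -2.8]
```

View pics/s20.png

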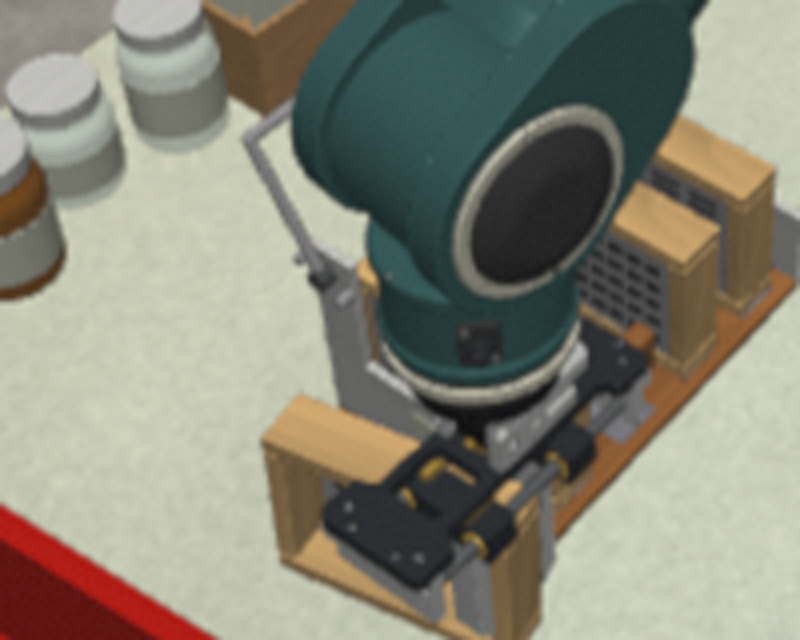

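Emit:
{"api": "apply_moves", "payload": {
  "increments": [-1,0,0,5,0,-1,0,0,4,0,-1,0,0,2,0,-1,0,0,0,0]
}}

```text
time_s: 28.38
ee_pos: [0.4019, 0.3568, 0.0319]
eef_rot: [[-0.998, 0.038, -0.04], [0.036, 0.998, 0.046], [0.041, 0.044, -0.998]]
contact_force: [-2.2, 0.5, 3.6]
finger_gap: 0.398
```

```bash
python3 - <<'E'
from h import *
go(rk(-108,150,30),178)
E
```

```text
pos [0.4019 0.3568 0.0319] psi 177.91 zaxis [-0.04   0.046 -0.998] | tool delta mm [ -0.6 -35.    0.4] roll -0.09 gap mm 37.4 F [-2.2  0.5  3.6]
```

Down. Release and go up.

Emit:
{"api": "apply_moves", "payload": {
  "increments": [-0.1,0,0,0,0,0.1,0,0,0,0,0.2,0,0,0,0,0.3,0,0,-30,0,0.3,0,0,-50,0,0.3,0,0,-50,0,0.3,10,0,-30,0,0.3,0,0,0,0],
  "force": 20
}}

```text
time_s: 29.38
ee_pos: [0.3983, 0.3494, 0.1968]
eef_rot: [[-0.998, 0.038, -0.04], [0.037, 0.998, 0.045], [0.042, 0.044, -0.998]]
contact_force: [0.9, 0.3, -1.6]
finger_gap: 0.646
```

```bash
python3 - <<'E'
from h import *
s=arm.state();print(np.round(s["qpos"],3))
go(rk(-44,186,200),178)
d=arm.snapshot("top");crop(d["color"],60,120,240,270,4,"pics/t21.png")
d=arm.snapshot("side");crop(d["color"],140,200,340,360,4,"pics/s21.png")
d=arm.snapshot("wrist");cv2.imwrite("pics/w21.png",d["color"][:,:,::-1])
E
```

```text
[ 0.196  0.54  -1.231  1.832  0.495  1.145  0.338]
pos [0.3983 0.3494 0.1968] psi 177.9 zaxis [-0.04   0.045 -0.998] | tool delta mm [-67.7   8.9  -5.7] roll -0.1 gap mm 60.7 F [ 0.9  0.3 -1.6]
```

View pics/w21.png

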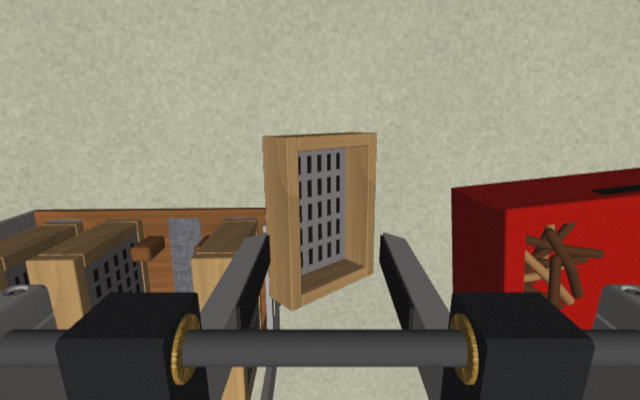

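View pics/t21.png

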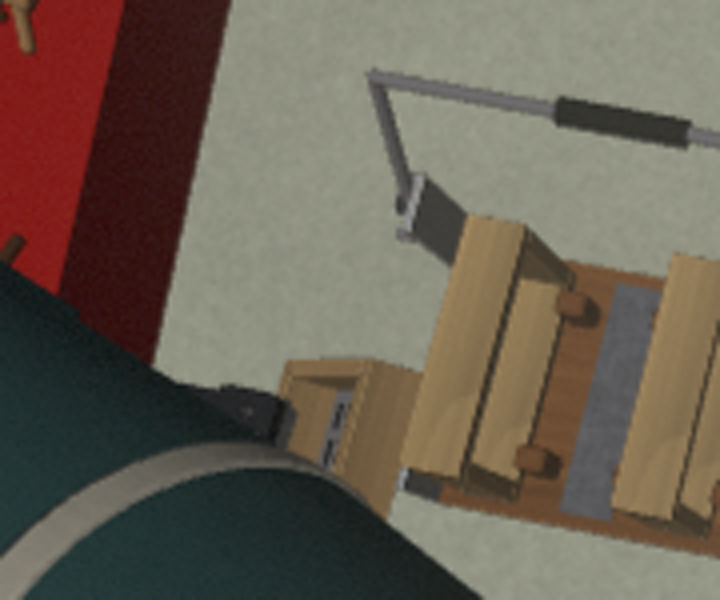

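View pics/s21.png

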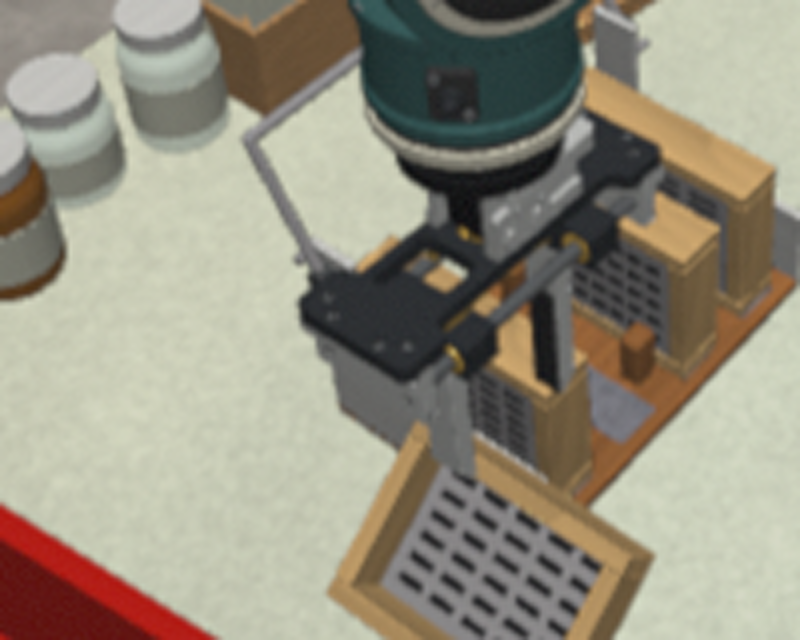

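```bash
python3 - <<'E'
from h import *
s=arm.state();print(np.round(s["contact_force"],2),s["time_s"])
d=arm.snapshot("side");crop(d["color"],200,240,320,390,5,"pics/s22.png")
d=arm.snapshot("wrist");crop(d["color"],220,110,420,330,3,"pics/w22.png")
E
```

```text
[ 0.33 -0.77 -0.86] 29.525
```

View pics/s22.png

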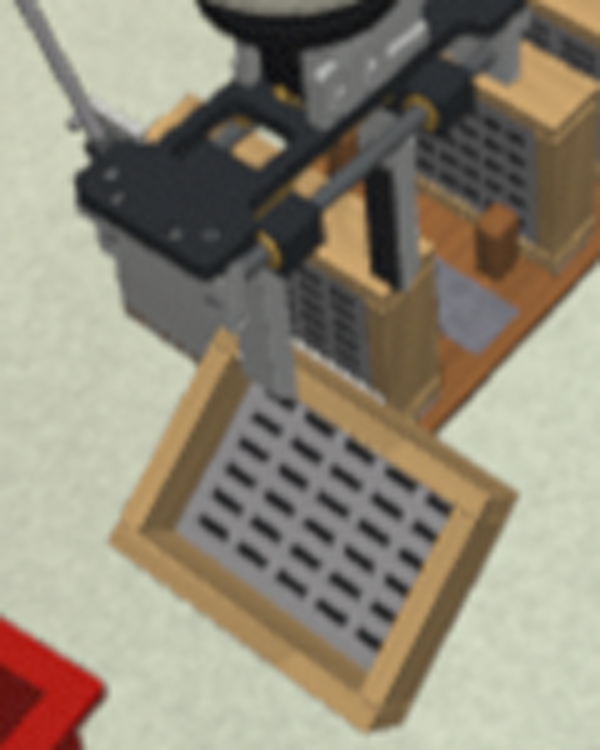

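View pics/w22.png

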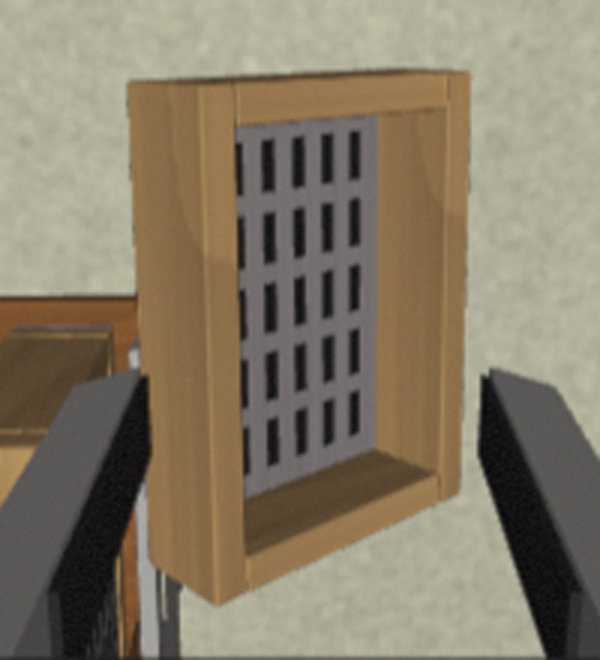

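```bash
python3 - <<'E'
from h import *
s=arm.state();d=arm.snapshot("wrist")
px=np.array([(130,82),(203,84),(468,72),(460,492),(218,603),(155,568),(236,125),(447,107),(440,473),(246,553)])/3+[220,110]-.33
W=screenpose(d,s,[(-76,-56,0),(-76,-56,36),(-76,56,36),(76,56,36),(76,-56,36),(76,-56,0),(-64,-44,36),(-64,44,36),(64,44,36),(64,-44,36)],px)
np.save("W.npy",W)
for p in [(-76,56,0),(76,56,0),(-76,-56,0),(76,-56,0),(-76,56,36),(-76,-56,36),(76,-56,36),(76,56,36)]:
    w=W[:3,:3]@np.array(p)/1e3+W[:3,3]; print(p,(rz(RACK[2]).T@(w-[RACK[0],RACK[1],0])*1e3).round(1))
print("tcp",(rz(RACK[2]).T@(np.array(s["ee_pos"])-[RACK[0],RACK[1],0])*1e3).round(1))
E
```

```text
res [[-1.0, -0.3], [-0.4, -0.3], [0.3, 0.1], [0.5, 0.5], [0.6, 0.5], [-1.5, -1.8], [0.7, 0.3], [-0.6, 1.0], [0.2, -0.4], [1.3, 0.3]]
screen x,z axes in rack [1.    0.009 0.02 ] [-0.021  0.649  0.76 ] y [ 0.006  0.761 -0.649] tilt 40.5
mid rack [-90.7 183.1  46.1] world [0.4197 0.3542 0.0461]
(-76, 56, 0) [-165.9  213.3   -5.5]
(76, 56, 0) [-13.9 214.6  -2.4]
(-76, -56, 0) [-166.6  128.1   67.2]
(76, -56, 0) [-14.7 129.4  70.3]
(-76, 56, 36) [-166.7  236.7   21.9]
(-76, -56, 36) [-167.4  151.5   94.6]
(76, -56, 36) [-15.4 152.8  97.7]
(76, 56, 36) [-14.7 238.   25. ]
tcp [-112.3  176.5  193.9]
```

The screen did not stay upright. It leans on the plate again at 40°, shifted 47 mm to the front (centre x=-91, low edge at rack y=214). I'll repeat the push. This time the screen sticks out past the plate's front, so the righting grasp can be nearly at its middle and no regrasp is needed.

```bash
python3 - <<'E'
from h import *
plan(rk(-91,258,185),88,9,9)
E
```

```text
pos [0.3977 0.3485 0.1939] psi 177.89 roll needed 89.89 delta mm [24.2 80.6 -8.9]
0 [np.float64(-2.4), np.float64(9.1), np.float64(1.0), np.float64(10.0)]
1 [np.float64(-0.8), np.float64(9.3), np.float64(1.0), np.float64(10.0)]
2 [np.float64(0.9), np.float64(9.3), np.float64(1.0), np.float64(10.0)]
3 [np.float64(2.5), np.float64(9.0), np.float64(1.0), np.float64(10.0)]
4 [np.float64(4.0), np.float64(8.5), np.float64(1.0), np.float64(10.0)]
5 [np.float64(5.4), np.float64(7.6), np.float64(1.0), np.float64(10.0)]
6 [np.float64(6.6), np.float64(6.6), np.float64(1.0), np.float64(10.0)]
7 [np.float64(7.7), np.float64(5.3), np.float64(1.0), np.float64(10.0)]
8 [np.float64(8.5), np.float64(3.9), np.float64(1.0), np.float64(10.0)]
```

Emit:
{"api": "apply_moves", "payload": {
  "increments": [1,0,0,0,10,1,0,5,0,10,1,1,10,0,10,1,3,10,0,10,1,5,10,0,10,1,7,10,0,10,1,8,8,0,10,1,9,6,0,10]
}}

```text
time_s: 30.68
ee_pos: [0.4182, 0.4166, 0.1893]
eef_rot: [[-0.091, 0.994, -0.054], [0.995, 0.093, 0.04], [0.045, -0.051, -0.998]]
contact_force: [0.0, 1.4, 0.4]
finger_gap: 1.0
```

```bash
python3 - <<'E'
from h import *
s=arm.state();print(np.round(s["qpos"],3))
go(rk(-91,258,12),88)
E
```

```text
[-0.182  0.502 -0.827  1.69   0.328  1.117 -0.998]
pos [0.4182 0.4166 0.1893] psi 95.23 zaxis [-0.054  0.04  -0.998] | tool delta mm [  4.2  13.9 177.2] roll 7.23 gap mm 94.0 F [0.  1.4 0.4]
```

Emit:
{"api": "apply_moves", "payload": {
  "increments": [1,7,4,10,7,1,2,3,40,0,1,0,3,45,0,1,0,3,45,0,1,0,0,25,0,1,0,0,8,0,1,0,0,0,0]
}}

```text
time_s: 31.55
ee_pos: [0.4189, 0.4333, 0.0065]
eef_rot: [[0.036, 0.998, -0.06], [0.999, -0.034, 0.036], [0.034, -0.061, -0.998]]
contact_force: [-0.9, 0.2, 0.0]
finger_gap: 0.995
```

```bash
python3 - <<'E'
from h import *
go(rk(-91,250,9),88)
d=arm.snapshot("wrist");cv2.imwrite("pics/w23.png",d["color"][:,:,::-1])
E
```

```text
pos [0.4189 0.4333 0.0065] psi 87.95 zaxis [-0.06   0.036 -0.998] | tool delta mm [-12.    3.   -3.1] roll -0.05 gap mm 93.5 F [-0.9  0.2  0. ]
```

View pics/w23.png

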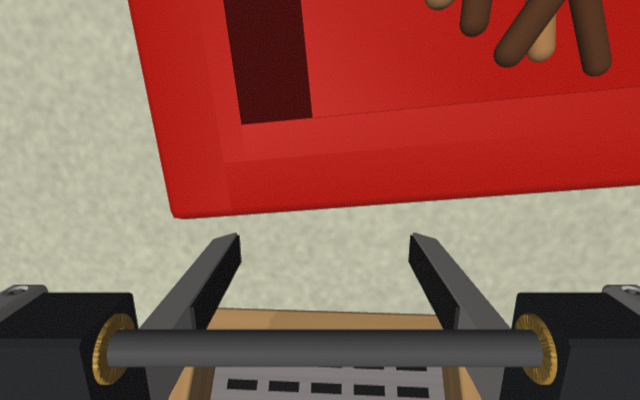

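Emit:
{"api": "apply_moves", "payload": {
  "increments": [1,-10,2,-2,0,1,-9,0,0,0,1,-7,0,0,0,1,-6,0,0,0,1,-6,0,0,0,1,-6,0,0,0]
}}

```text
time_s: 32.35
ee_pos: [0.4212, 0.3875, 0.01]
eef_rot: [[0.036, 0.998, -0.056], [0.999, -0.034, 0.04], [0.038, -0.057, -0.998]]
contact_force: [0.6, 1.9, -1.0]
finger_gap: 1.002
```

```bash
python3 - <<'E'
from h import *
tilt()
E
```

```text
rack pos [-90.3 216.3  10. ] D 86.3 hp 18.0 a 96.8 th 47.2 need hp 57.2 F [ 0.6  1.9 -1. ] T [ 0.48 -0.13 -0.03] z [-0.056  0.04  -0.998] gap 94.2
```

Emit:
{"api": "apply_moves", "payload": {
  "increments": [1,-6,0,0,0,1,-6,0,0,0,1,-2,0,0,0,1,0,0,0,0]
}}

```text
time_s: 32.85
ee_pos: [0.4206, 0.3721, 0.0094]
eef_rot: [[0.037, 0.998, -0.056], [0.999, -0.034, 0.04], [0.038, -0.057, -0.998]]
contact_force: [-0.3, 1.4, -1.6]
finger_gap: 1.001
```

```bash
python3 - <<'E'
from h import *
tilt()
E
```

```text
rack pos [-90.4 201.    9.4] D 71.0 hp 17.4 a 83.8 th 55.0 need hp 58.7 F [-0.3  1.4 -1.6] T [ 0.18 -0.08 -0.02] z [-0.056  0.04  -0.998] gap 94.1
```

Retreat outward, up, then roll −90° for the righting grasp.

Emit:
{"api": "apply_moves", "payload": {
  "increments": [1,15,0,0,0,1,35,0,-10,0,1,20,0,-40,0,1,0,0,-50,0,1,0,0,-45,0,1,0,0,0,0]
}}

```text
time_s: 33.6
ee_pos: [0.4298, 0.4441, 0.1617]
eef_rot: [[0.034, 0.998, -0.058], [0.999, -0.032, 0.04], [0.038, -0.059, -0.998]]
contact_force: [0.2, -0.2, -0.9]
finger_gap: 1.002
```

```bash
python3 - <<'E'
from h import *
s=arm.state();print(np.round(s["qpos"],3))
d=arm.snapshot("wrist");crop(d["color"],200,240,440,400,3.3,"pics/w24c.png")
plan(rk(-102,152,165),178,9,9)
E
```

```text
[-0.261  0.571 -0.771  1.644  0.357  1.094 -1.149]
pos [0.4292 0.4434 0.1599] psi 88.06 roll needed -89.94 delta mm [ -22.  -119.8    5.1]
0 [np.float64(-13.4), np.float64(-2.0), np.float64(-0.6), np.float64(-10.0)]
1 [np.float64(-12.8), np.float64(-4.3), np.float64(-0.6), np.float64(-10.0)]
2 [np.float64(-11.9), np.float64(-6.4), np.float64(-0.6), np.float64(-10.0)]
3 [np.float64(-10.6), np.float64(-8.4), np.float64(-0.6), np.float64(-10.0)]
4 [np.float64(-9.0), np.float64(-10.1), np.float64(-0.6), np.float64(-10.0)]
5 [np.float64(-7.1), np.float64(-11.5), np.float64(-0.6), np.float64(-10.0)]
6 [np.float64(-5.0), np.float64(-12.6), np.float64(-0.6), np.float64(-10.0)]
7 [np.float64(-2.7), np.float64(-13.3), np.float64(-0.6), np.float64(-10.0)]
8 [np.float64(-0.4), np.float64(-13.5), np.float64(-0.6), np.float64(-10.0)]
```

View pics/w24c.png

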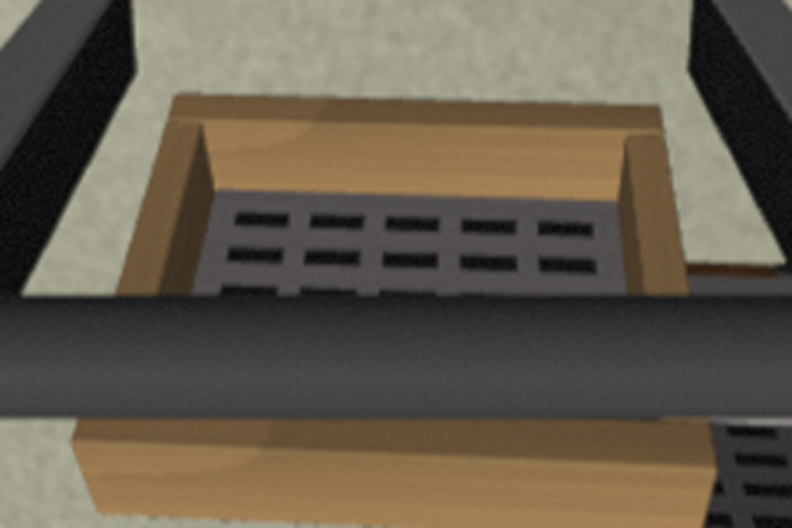

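Emit:
{"api": "apply_moves", "payload": {
  "increments": [1,-13,-2,-5,-10,1,-13,-4,-2,-10,1,-12,-6,0,-10,1,-11,-8,0,-10,1,-9,-10,0,-10,1,-7,-11,0,-10,1,-5,-12,0,-10,1,-3,-13,0,-10]
}}

```text
time_s: 34.65
ee_pos: [0.4095, 0.3373, 0.1561]
eef_rot: [[-0.985, 0.158, -0.07], [0.156, 0.987, 0.034], [0.075, 0.023, -0.997]]
contact_force: [-0.2, -0.3, -0.6]
finger_gap: 1.001
```

```bash
python3 - <<'E'
from h import *
s=arm.state();print(np.round(s["qpos"],3))
go(rk(-102,152,55),178)
d=arm.snapshot("wrist");crop(d["color"],180,120,480,340,2.6,"pics/w25.png")
E
```

```text
[ 0.168  0.598 -1.16   1.845  0.525  1.109  0.233]
pos [0.4095 0.3373 0.1561] psi 170.99 zaxis [-0.07   0.034 -0.997] | tool delta mm [ -7.5 -16.2 100.5] roll -7.01 gap mm 94.1 F [-0.2 -0.3 -0.6]
```

View pics/w25.png

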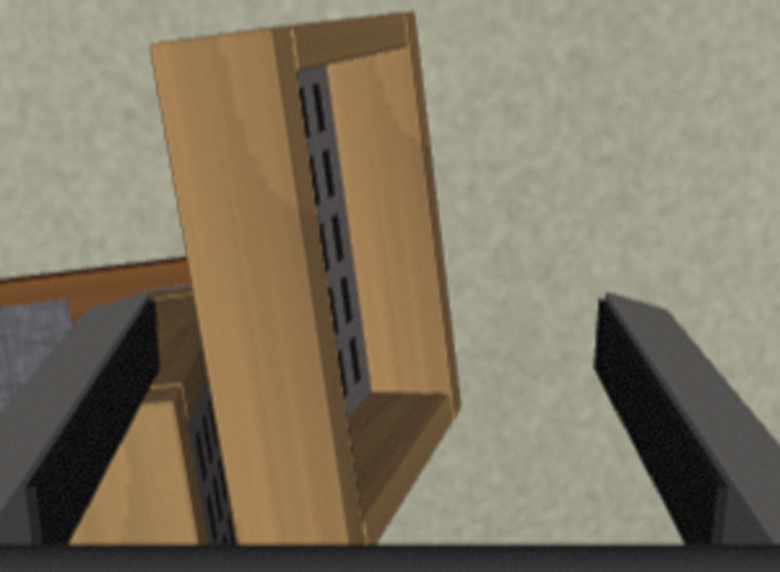

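Emit:
{"api": "apply_moves", "payload": {
  "increments": [1,-4,-9,0,0,1,-2,-8,15,-7,1,0,0,25,0,1,0,0,20,0,1,0,0,0,0]
}}

```text
time_s: 35.33
ee_pos: [0.4087, 0.3197, 0.0913]
eef_rot: [[-0.996, 0.041, -0.074], [0.039, 0.999, 0.033], [0.075, 0.03, -0.997]]
contact_force: [-1.1, -0.6, 0.6]
finger_gap: 0.999
```

```bash
python3 - <<'E'
from h import *
s=arm.state();print(np.round(s["qpos"],3))
go(rk(-102,152,55),178)
d=arm.snapshot("wrist");crop(d["color"],180,120,480,340,2.6,"pics/w26.png")
E
```

```text
[ 0.16   0.675 -1.109  1.919  0.624  1.007  0.305]
pos [0.4087 0.3197 0.0913] psi 177.76 zaxis [-0.074  0.033 -0.997] | tool delta mm [-1.1  2.8 36.5] roll -0.24 gap mm 93.9 F [-1.1 -0.6  0.6]
```

View pics/w26.png

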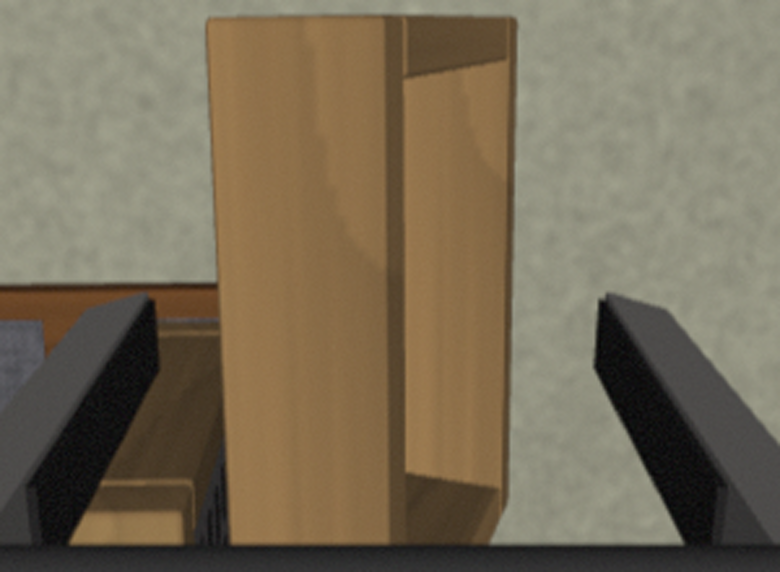

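Emit:
{"api": "apply_moves", "payload": {
  "increments": [1,0,2,18,0,1,0,0,14,0,1,0,0,3,0,0.5,0,0,0,0,0.3,0,0,0,0,0.1,0,0,0,0],
  "force": 8
}}

```text
time_s: 36.12
ee_pos: [0.4073, 0.3243, 0.0569]
eef_rot: [[-0.997, 0.042, -0.071], [0.04, 0.999, 0.035], [0.072, 0.032, -0.997]]
contact_force: [-0.7, 0.4, -0.3]
finger_gap: 0.717
```

```bash
python3 - <<'E'
from h import *
go(rk(-102,152,55),178)
d=arm.snapshot("wrist");crop(d["color"],180,120,480,340,2.6,"pics/w27.png")
E
```

```text
pos [0.4073 0.3243 0.0569] psi 177.69 zaxis [-0.071  0.035 -0.997] | tool delta mm [-0.1 -0.8  1.8] roll -0.31 gap mm 67.4 F [-0.7  0.4 -0.3]
```

View pics/w27.png

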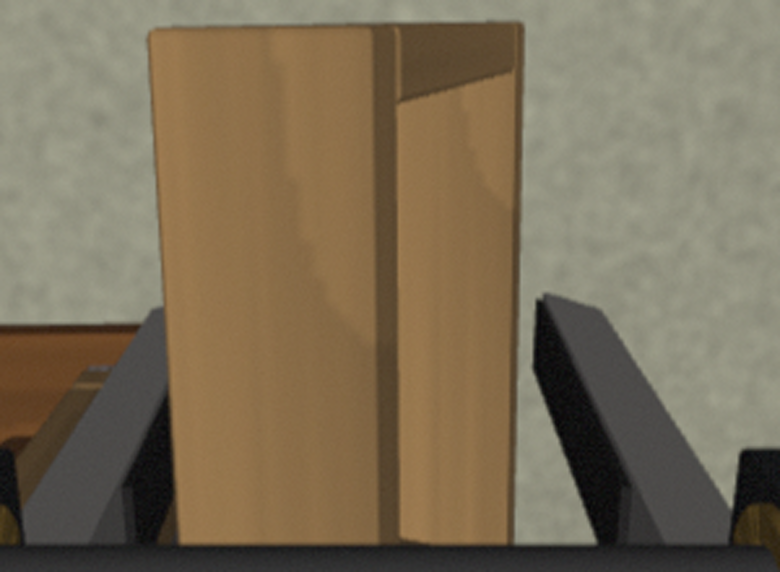

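Emit:
{"api": "apply_moves", "payload": {
  "increments": [0.3,0,6,0,0,0.3,0,8,0,0,0.3,0,8,0,0,0.3,0,8,0,0,0.3,0,0,0,0]
}}

```text
time_s: 36.8
ee_pos: [0.4086, 0.3571, 0.0583]
eef_rot: [[-0.997, 0.042, -0.07], [0.04, 0.999, 0.035], [0.072, 0.032, -0.997]]
contact_force: [-0.6, 0.4, 0.1]
finger_gap: 0.653
```

```bash
python3 - <<'E'
from h import *
s=arm.state();print(np.round(s["qpos"],3))
go(rk(-102,195,55),178)
d=arm.snapshot("wrist");crop(d["color"],180,120,480,340,2.6,"pics/w28.png")
E
```

```text
[ 0.043  0.742 -1.044  1.885  0.682  0.97   0.227]
pos [0.4086 0.3571 0.0583] psi 177.72 zaxis [-0.07   0.035 -0.997] | tool delta mm [0.  9.4 3.6] roll -0.28 gap mm 61.4 F [-0.6  0.4  0.1]
```

View pics/w28.png

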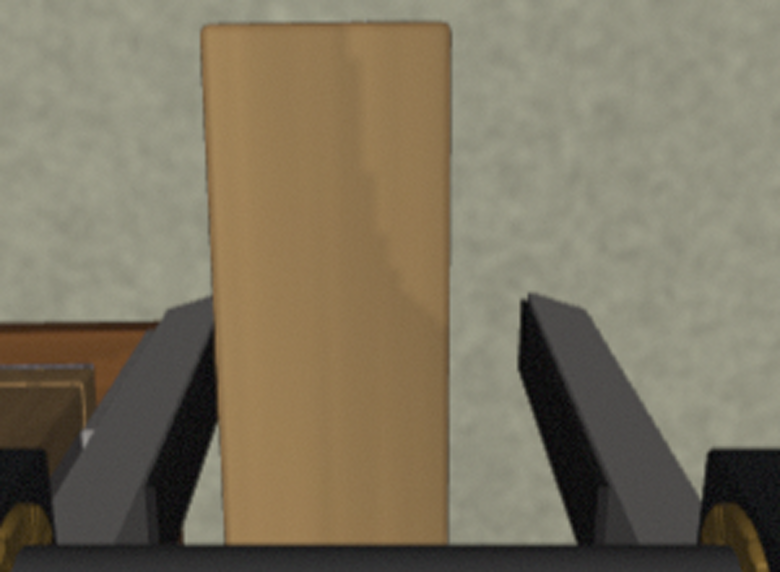

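```bash
cat >> h.py <<'E'
def rackpx(d,s,px,z):
    dd=dict(d);dd["pose"]=wpose(d,s);w=ray(dd,px,z);return ((w-[RACK[0],RACK[1],0])@rz(RACK[2]))*1e3
E
python3 - <<'E'
from h import *
s=arm.state();d=arm.snapshot("wrist")
px=np.array([(202,27),(450,22),(222,450),(449,450)])/2.6+[180,120]-.3
print(rackpx(d,s,px,.112).round(1)); print((rz(RACK[2]).T@(np.array(s["ee_pos"])-[RACK[0],RACK[1],0])*1e3).round(1))
E
```

```text
[[-166.2  159.8  112. ]
 [-166.6  194.9  112. ]
 [-101.7  160.   112. ]
 [-100.9  195.4  112. ]]
[-101.7  185.1   58.2]
```

Emit:
{"api": "apply_moves", "payload": {
  "increments": [0.3,-4,-3,-10,0,0.3,-4,-3,-12,0,0.3,-2,0,-6,0,0.3,0,0,0,0]
}}

```text
time_s: 37.4
ee_pos: [0.4221, 0.3476, 0.0876]
eef_rot: [[-0.997, 0.044, -0.069], [0.042, 0.999, 0.035], [0.071, 0.032, -0.997]]
contact_force: [-0.2, 0.4, 0.5]
finger_gap: 0.647
```

```bash
python3 - <<'E'
from h import *
go(rk(-91,178.5,84),178)
E
```

```text
pos [0.4221 0.3476 0.0876] psi 177.6 zaxis [-0.069  0.035 -0.997] | tool delta mm [2.8 1.8 3.9] roll -0.4 gap mm 60.8 F [-0.2  0.4  0.5]
```

Emit:
{"api": "apply_moves", "payload": {
  "increments": [-0.1,3,2,3,-0.3,-0.3,0,0,0,0,-1,0,0,0,0,-1,0,0,0,0,-1,0,0,0,0],
  "force": 25
}}

```text
time_s: 38.02
ee_pos: [0.4184, 0.3497, 0.0842]
eef_rot: [[-0.997, 0.038, -0.07], [0.036, 0.999, 0.034], [0.071, 0.031, -0.997]]
contact_force: [0.1, -1.4, 2.5]
finger_gap: 0.379
```

```bash
python3 - <<'E'
from h import *
go(rk(-91,178.5,84),178)
d=arm.snapshot("wrist");crop(d["color"],180,120,480,340,2.6,"pics/w29.png")
E
```

```text
pos [0.4184 0.3497 0.0842] psi 177.95 zaxis [-0.07   0.034 -0.997] | tool delta mm [-0.8  0.   0.1] roll -0.05 gap mm 35.6 F [ 0.1 -1.4  2.5]
```

View pics/w29.png

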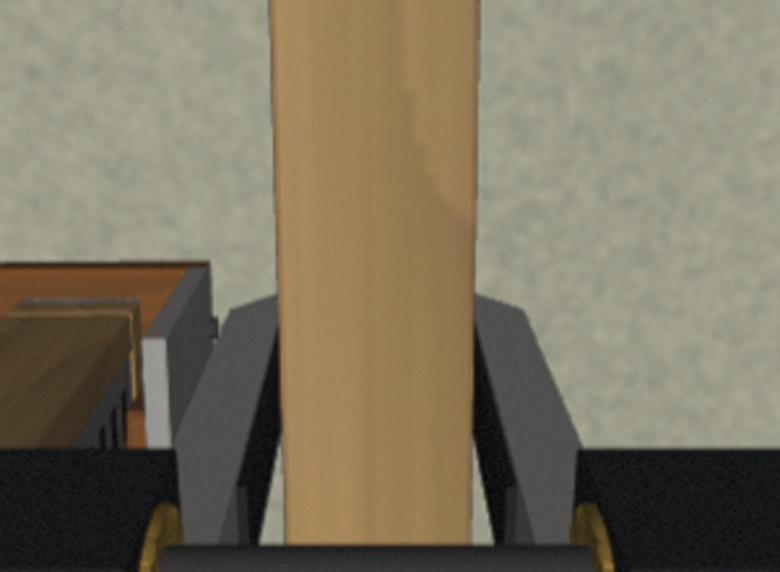

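Emit:
{"api": "apply_moves", "payload": {
  "increments": [-1,0,0,-10,0,-1,0,0,-20,0,-1,0,0,-25,0,-1,0,0,-20,0]
}}

```text
time_s: 38.58
ee_pos: [0.4231, 0.3472, 0.1631]
eef_rot: [[-0.997, 0.037, -0.072], [0.035, 0.999, 0.034], [0.073, 0.031, -0.997]]
contact_force: [0.4, 0.7, -2.0]
finger_gap: 0.382
```

```bash
python3 - <<'E'
from h import *
s=arm.state();print(np.round(s["qpos"],3))
go(rk(-91,178.5,225),178)
d=arm.snapshot("side");crop(d["color"],140,180,360,360,3.5,"pics/s30.png")
E
```

```text
[ 0.153  0.628 -1.167  1.797  0.546  1.146  0.349]
pos [0.4231 0.3472 0.1631] psi 178.0 zaxis [-0.072  0.034 -0.997] | tool delta mm [  8.5   4.3 -61.3] roll 0.0 gap mm 35.9 F [ 0.4  0.7 -2. ]
```

View pics/s30.png

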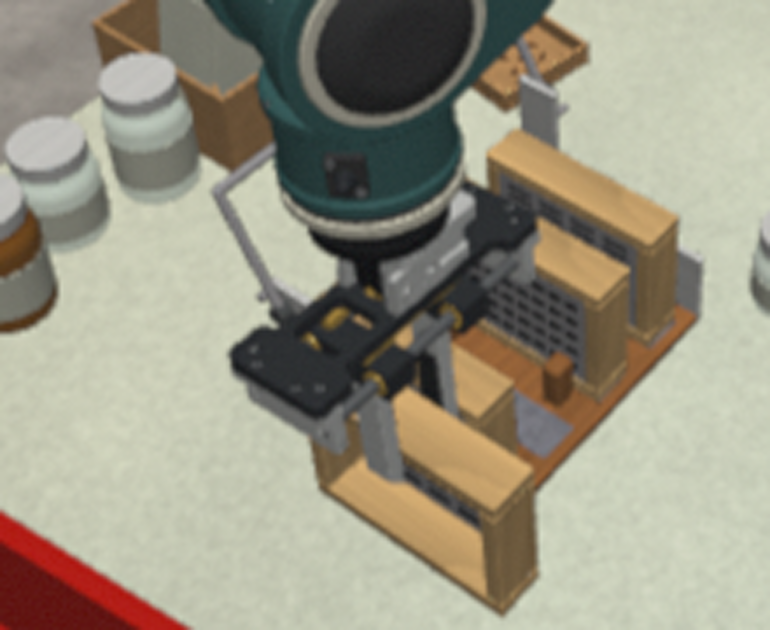

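Emit:
{"api": "apply_moves", "payload": {
  "increments": [-1,0,0,-20,4,-1,0,0,-20,4,-1,0,0,-18,0,-1,0,0,0,0]
}}

```text
time_s: 39.12
ee_pos: [0.4282, 0.3455, 0.2264]
eef_rot: [[-0.982, 0.178, -0.068], [0.175, 0.984, 0.036], [0.073, 0.023, -0.997]]
contact_force: [0.2, -0.4, -2.1]
finger_gap: 0.382
```

```bash
python3 - <<'E'
from h import *
s=arm.state();print(np.round(s["qpos"],3))
go(rk(-9+9,31,225),178)
E
```

```text
[ 0.181  0.541 -1.185  1.727  0.447  1.238  0.285]
pos [0.4282 0.3455 0.2264] psi 169.87 zaxis [-0.068  0.036 -0.997] | tool delta mm [-101.1 -130.5   -9.1] roll -8.13 gap mm 35.9 F [ 0.2 -0.4 -2.1]
```

Emit:
{"api": "apply_moves", "payload": {
  "increments": [-1,-4,-15,-1,0,-1,-6,-28,-2,0,-1,-6,-32,-1,0,-1,-6,-32,0,0,-1,-4,-24,0,0,-1,0,-5,0,0]
}}

```text
time_s: 39.88
ee_pos: [0.4284, 0.2023, 0.2211]
eef_rot: [[-0.983, 0.168, -0.073], [0.166, 0.985, 0.034], [0.078, 0.022, -0.997]]
contact_force: [0.0, 1.2, -2.0]
finger_gap: 0.376
```

```bash
python3 - <<'E'
from h import *
s=arm.state();print(np.round(s["qpos"],3))
go(rk(0,31,225),178)
E
```

```text
[ 0.551  0.387 -1.229  1.894  0.317  1.17   0.61 ]
pos [0.4284 0.2023 0.2211] psi 170.4 zaxis [-0.073  0.034 -0.997] | tool delta mm [-75.4   9.8  -9.6] roll -7.6 gap mm 35.3 F [ 0.   1.2 -2. ]
```

Emit:
{"api": "apply_moves", "payload": {
  "increments": [-1,-10,1,0,0,-1,-15,2,0,0]
}}

```text
time_s: 40.12
ee_pos: [0.4546, 0.2017, 0.219]
eef_rot: [[-0.983, 0.167, -0.073], [0.165, 0.986, 0.034], [0.077, 0.021, -0.997]]
contact_force: [0.8, -0.0, -1.5]
finger_gap: 0.377
```

```bash
python3 - <<'E'
from h import *
s=arm.state();print(np.round(s["qpos"],3))
go(rk(0,31,225),178)
E
```

```text
[ 0.508  0.437 -1.188  1.843  0.359  1.19   0.606]
pos [0.4546 0.2017 0.219 ] psi 170.49 zaxis [-0.073  0.034 -0.997] | tool delta mm [-49.5   6.   -9.8] roll -7.51 gap mm 35.5 F [ 0.8 -0.  -1.5]
```

Reaching out relaxes joint 3. Continue, keeping the height.

Emit:
{"api": "apply_moves", "payload": {
  "increments": [-1,-16,2,-2,0,-1,-18,2,-2,0,-1,-12,1,0,0,-1,0,0,0,-5]
}}

```text
time_s: 40.62
ee_pos: [0.5058, 0.2013, 0.2183]
eef_rot: [[-0.994, 0.077, -0.075], [0.075, 0.997, 0.036], [0.077, 0.03, -0.997]]
contact_force: [0.1, 1.0, -1.3]
finger_gap: 0.381
```

```bash
python3 - <<'E'
from h import *
s=arm.state();print(np.round(s["qpos"],3))
go(rk(0,31,215),178)
d=arm.snapshot("wrist");cv2.imwrite("pics/w31.png",d["color"][:,:,::-1])
d=arm.snapshot("side");crop(d["color"],180,120,400,320,3.5,"pics/s31.png")
d=arm.snapshot("top");crop(d["color"],120,100,320,280,4,"pics/t31.png")
E
```

```text
[ 0.45   0.537 -1.146  1.731  0.436  1.244  0.692]
pos [0.5058 0.2013 0.2183] psi 175.7 zaxis [-0.075  0.036 -0.997] | tool delta mm [ 0.5 -2.3  3.3] roll -2.3 gap mm 35.8 F [ 0.1  1.  -1.3]
```

View pics/w31.png

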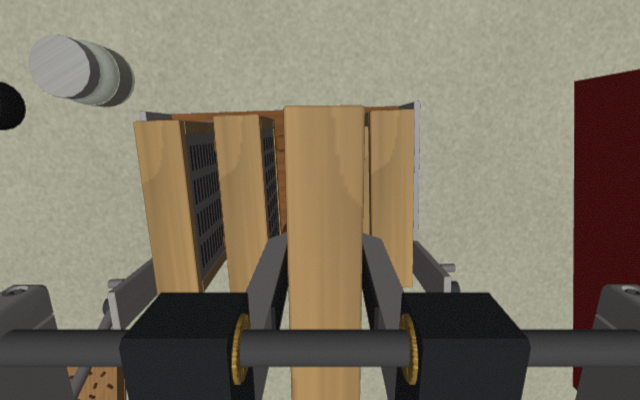

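View pics/s31.png

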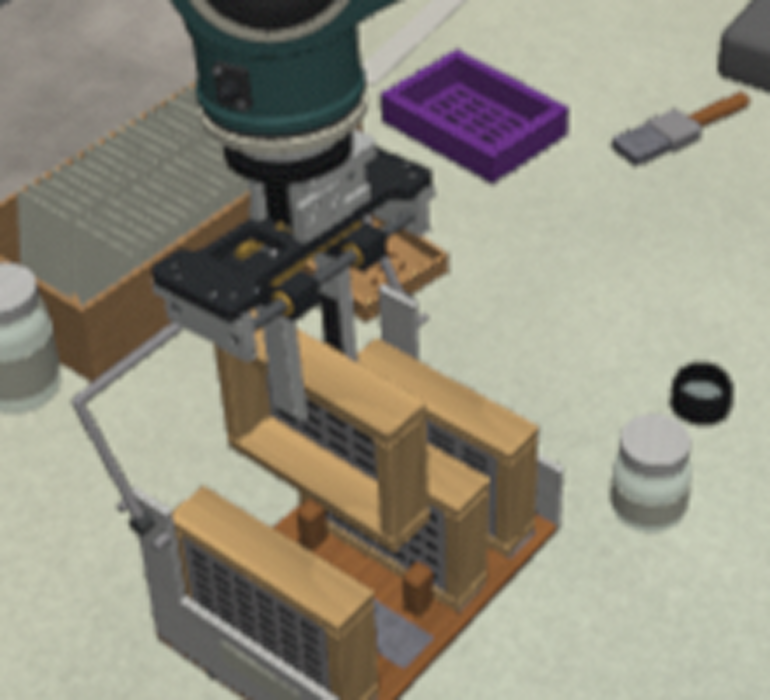

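View pics/t31.png

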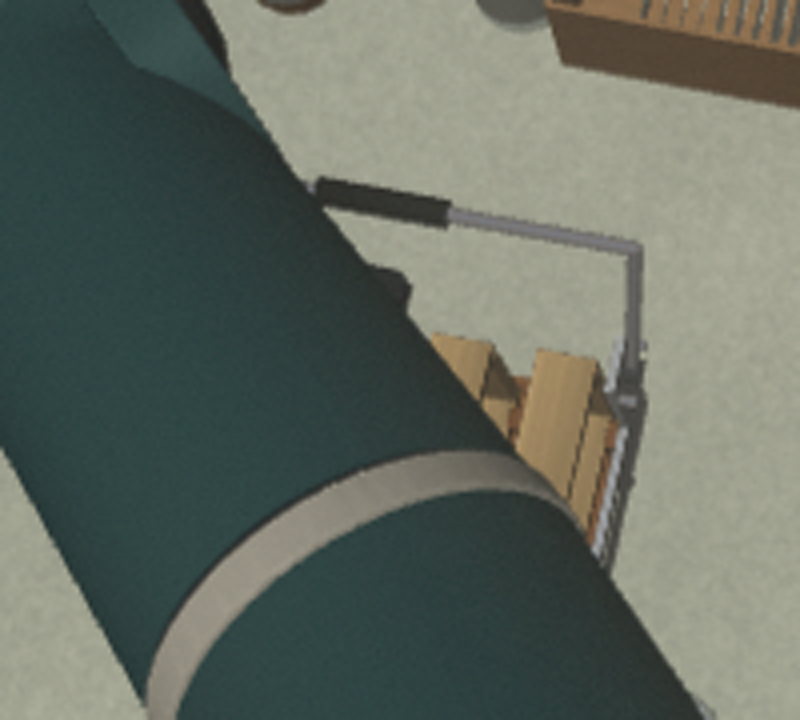

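```bash
python3 - <<'E'
from h import *
s=arm.state();d=arm.snapshot("wrist");crop(d["color"],250,90,430,300,3.5,"pics/w32.png")
print((rz(RACK[2]).T@(np.array(s["ee_pos"])-[RACK[0],RACK[1],0])*1e3).round(1),s["time_s"])
E
```

```text
[  0.   33.1 218.4] 40.775
```

View pics/w32.png

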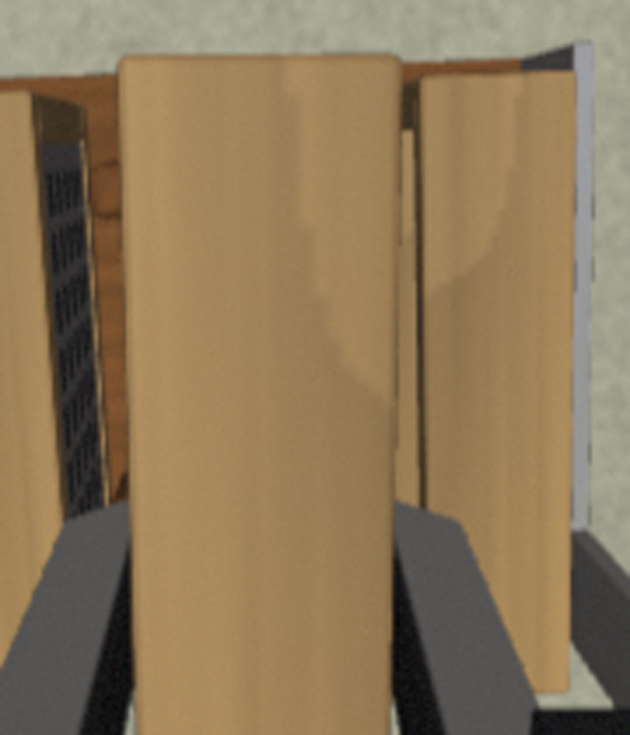

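```bash
python3 - <<'E'
from h import *
s=arm.state();d=arm.snapshot("wrist")
px=np.array([(119,60),(401,60),(128,480),(393,480)])/3.5+[250,90]-.35
print(rackpx(d,s,px,s["ee_pos"][2]+.028).round(1))
pl=np.array([(420,82),(574,75),(428,500),(572,500)])/3.5+[250,90]-.35
print("left screen",rackpx(d,s,pl,.122).round(1))
go(rk(-1.5,32,95),178)
E
```

```text
[[-74.8  18.3 246.5]
 [-73.3  53.5 246.5]
 [-20.6  15.9 246.5]
 [-18.8  51.3 246.5]]
left screen [[-75.2  75.7 122. ]
 [-75.3 110.7 122. ]
 [ 23.   75.8 122. ]
 [ 24.9 110.8 122. ]]
pos [0.5048 0.201  0.2186] psi 175.53 zaxis [-0.074  0.035 -0.997] | tool delta mm [ -8.2  -4.6 123.3] roll -2.47 gap mm 36.0 F [ 0.6 -0.3 -1.9]
```

```bash
python3 - <<'E'
from h import *
d=arm.snapshot("side");crop(d["color"],235,205,310,285,9,"pics/s33.png")
E
```

```text
(no output)
```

View pics/s33.png

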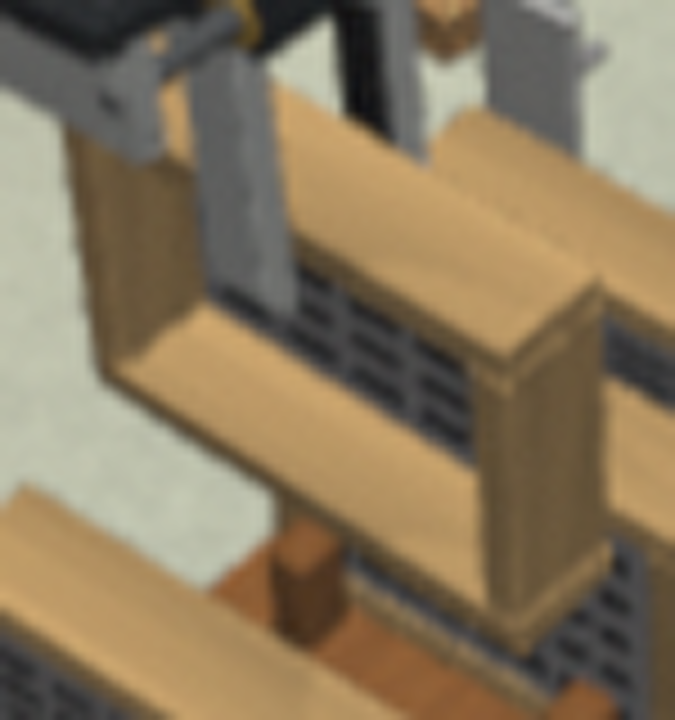

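```bash
python3 - <<'E'
from h import *
s=arm.state();d=arm.snapshot("side")
px=np.array([(508,365),(602,287),(520,648),(607,562),(105,378)])/9+[235,205]-.44
W=screenpose(d,s,[(-76,-56,36),(-76,-56,0),(-76,56,36),(-76,56,0),(76,56,36)],px)
# alternative: constrained fit: roll only
from scipy.optimize import least_squares
from scipy.spatial.transform import Rotation as Ro
obj=np.array([(-76,-56,36),(-76,-56,0),(-76,56,36),(-76,56,0),(76,56,36)])/1e3-[0,0,.018]
B=np.array([[1,0,0],[0,0,1],[0,-1,0.]])  # screen axes->rack: x->x, y->-z, z->+y
B=np.array([[1,0,0],[0,0,1],[0,-1,0]],float)
def f(p):
    w=(obj@B.T)@Ro.from_euler("xyz",p[3:6]).as_matrix().T+p[:3]
    w=w@rz(RACK[2]).T+[RACK[0],RACK[1],0]
    return (proj(d,w)-px).ravel()
def g(p): # weak priors: yaw .043, pitch 0
    return np.concatenate([f(p),[(p[5]+.043)/.01,(p[0]-.002)/.003,(p[1]-.0325)/.01]])
r=least_squares(g,[0.002,.0325,.19,0,0,-.043]);print(r.x.round(4),r.fun.round(2))
print(np.sqrt(np.diag(np.linalg.inv(r.jac.T@r.jac))).round(4))
E
```

```text
res [[0.1, 0.3], [-0.1, -0.4], [0.0, -0.1], [-0.1, 0.2], [0.1, -0.0]]
screen x,z axes in rack [ 0.999 -0.02   0.028] [ 0.021  0.999 -0.033] y [ 0.027 -0.034 -0.999] tilt 91.9
mid rack [ 26.    1.4 152. ] world [0.5299 0.1686 0.152 ]
[ 0.003   0.0266  0.1892 -0.0526 -0.0217 -0.0413] [-0.53  0.31  0.03 -0.9   0.35  0.92  0.9   0.69 -0.61 -0.87  0.17  0.34
 -0.59]
[0.0027 0.0034 0.0048 0.0208 0.0145 0.009 ]
```

Emit:
{"api": "apply_moves", "payload": {
  "increments": [-1,0,0,0,-2.4,-1,-1,-1,25,0,-1,-1,-1,25,0,-1,-1,-1,23,0,-1,0,0,0,0]
}}

```text
time_s: 41.6
ee_pos: [0.5028, 0.2, 0.1446]
eef_rot: [[-0.997, 0.031, -0.072], [0.029, 0.999, 0.034], [0.073, 0.032, -0.997]]
contact_force: [-0.2, -0.1, -1.5]
finger_gap: 0.381
```

```bash
python3 - <<'E'
from h import *
s=arm.state();print(np.round(s["qpos"],3))
go(rk(-1.5,32,95),178)
d=arm.snapshot("wrist");crop(d["color"],250,90,430,300,3.5,"pics/w34.png")
d=arm.snapshot("side");crop(d["color"],225,215,325,325,7,"pics/s34.png")
E
```

```text
[ 0.408  0.614 -1.089  1.813  0.524  1.117  0.677]
pos [0.5028 0.2    0.1446] psi 178.34 zaxis [-0.072  0.034 -0.997] | tool delta mm [-4.3 -1.5 49.4] roll 0.34 gap mm 35.8 F [-0.2 -0.1 -1.5]
```

View pics/w34.png

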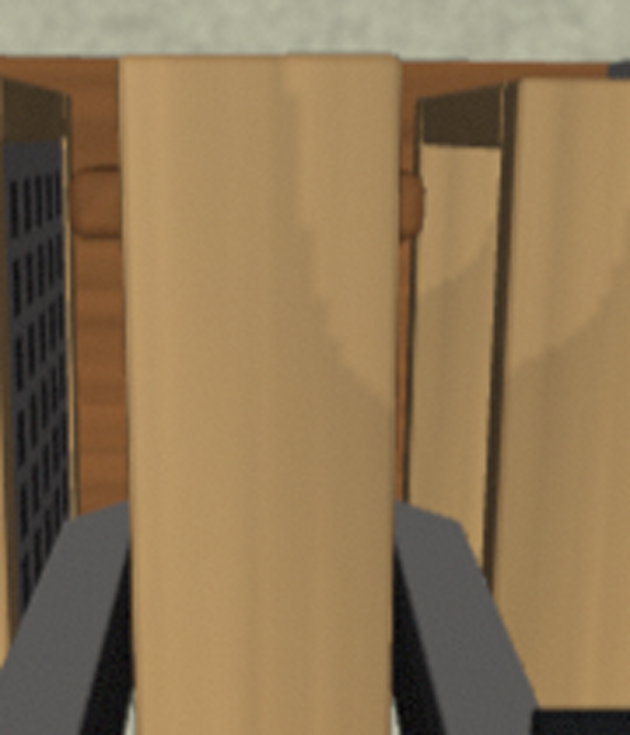

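View pics/s34.png

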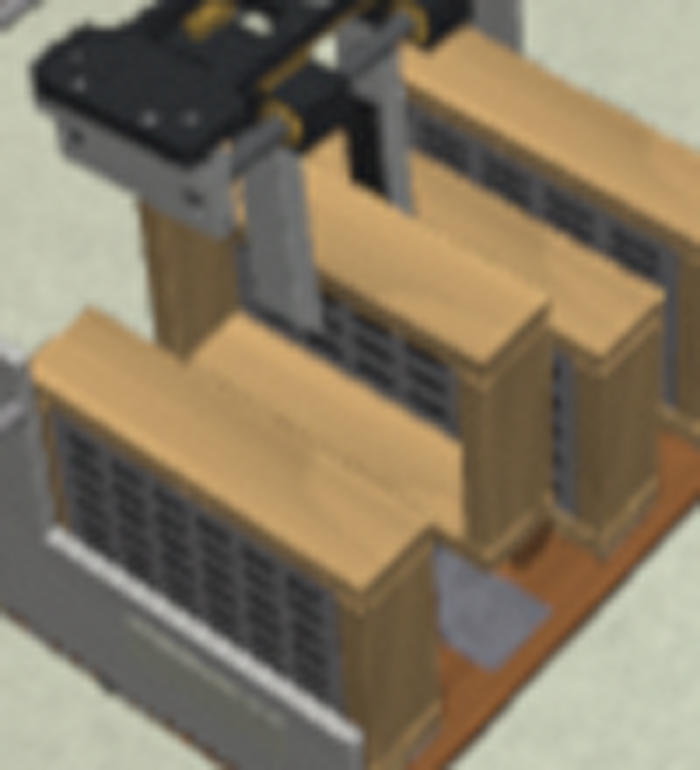

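```bash
python3 - <<'E'
from h import *
s=arm.state();d=arm.snapshot("wrist")
px=np.array([(119,58),(401,58),(130,480),(394,480)])/3.5+[250,90]-.35
print(rackpx(d,s,px,s["ee_pos"][2]+.028).round(1))
d=arm.snapshot("side")
def P(l): return np.array(l)/7+[225,215]-.43
from scipy.optimize import least_squares
from scipy.spatial.transform import Rotation as Ro
B=np.array([[1,0,0],[0,0,1],[0,-1,0]],float)
def fit(obj,px,prior,sd):
    obj=np.array(obj)/1e3-[0,0,.018]
    def g(p):
        w=(obj@B.T)@Ro.from_euler("xyz",p[3:6]).as_matrix().T+p[:3]
        w=w@rz(RACK[2]).T+[RACK[0],RACK[1],0]
        return np.concatenate([(proj(d,w)-px).ravel(),(p-prior)/sd])
    r=least_squares(g,prior); print(r.x.round(4),np.sqrt(np.diag(np.linalg.inv(r.jac.T@r.jac))).round(4),np.abs(r.fun).max().round(2))
o=[(-76,-56,36),(-76,-56,0),(-76,56,36),(-76,56,0)]
fit(o,P([(485,372),(550,302),(490,562),(548,510)]),np.array([.0,.032,.118,0,0,0]),np.array([.004,.01,.01,.2,.02,.01]))
# inner screen, as check (sheet toward +y, so z=36 side is -y): same box
o2=[(-76,-56,36),(-76,-56,0),(-76,56,36),(-76,56,0)]
fit(o2,P([(602,368),(662,300),(600,555),(657,490)]),np.array([.0,-.031,.066,0,0,0]),np.array([.004,.01,.01,.2,.02,.01]))
E
```

```text
[[-75.5  14.1 174.2]
 [-75.8  49.2 174.2]
 [-21.2  14.5 174.2]
 [-21.   49.8 174.2]]
[ 0.0014  0.0275  0.1189 -0.0414 -0.0243  0.0007] [0.003  0.0038 0.0058 0.0228 0.015  0.0099] 1.91
[ 0.0005 -0.0333  0.0661 -0.0502 -0.0201  0.0009] [0.0029 0.0041 0.006  0.0245 0.0153 0.0099] 1.0
```

Emit:
{"api": "apply_moves", "payload": {
  "increments": [-1,-1,-1.5,12,0,-1,-1,-0.5,13,0,-1,-1,-0.5,12,0,-1,0,0,0,0]
}}

```text
time_s: 42.3
ee_pos: [0.5046, 0.1991, 0.1072]
eef_rot: [[-0.997, 0.032, -0.068], [0.03, 0.999, 0.035], [0.069, 0.033, -0.997]]
contact_force: [0.3, 0.7, -3.2]
finger_gap: 0.376
```

```bash
python3 - <<'E'
from h import *
go(rk(0,32,94),178)
s=arm.state();print((rz(RACK[2]).T@(np.array(s["ee_pos"])-[RACK[0],RACK[1],0])*1e3).round(1))
d=arm.snapshot("wrist");crop(d["color"],250,90,430,300,3.5,"pics/w35.png")
E
```

```text
pos [0.5046 0.1991 0.1072] psi 178.27 zaxis [-0.068  0.035 -0.997] | tool delta mm [-1.2  0.6 13.2] roll 0.27 gap mm 35.4 F [ 0.3  0.7 -3.2]
[ -0.3  31.  107.2]
```

View pics/w35.png

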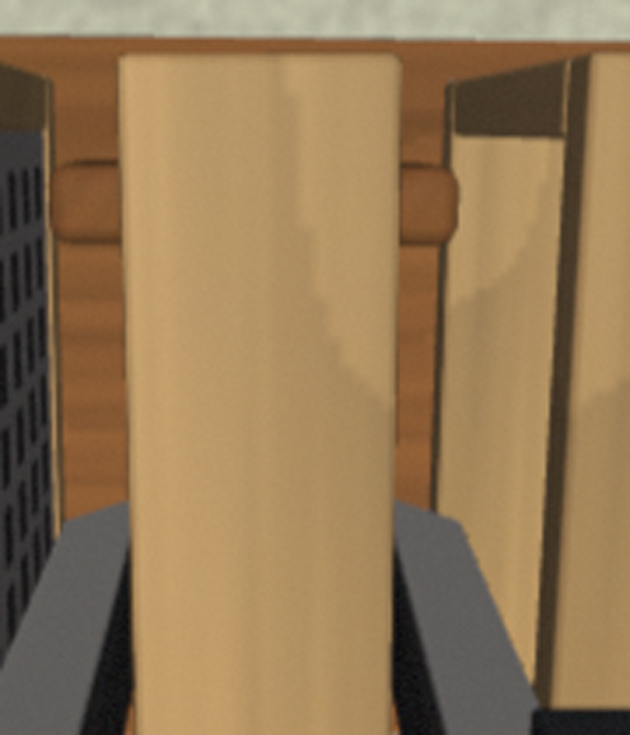

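Emit:
{"api": "apply_moves", "payload": {
  "increments": [-1,-1,0,5,0,-1,0,0,4,0,-1,0,0,3,0,-1,0,0,2,0]
}}

```text
time_s: 42.85
ee_pos: [0.5059, 0.2001, 0.094]
eef_rot: [[-0.997, 0.033, -0.065], [0.03, 0.999, 0.036], [0.066, 0.034, -0.997]]
contact_force: [-8.4, -6.8, 34.6]
finger_gap: 0.379
```

```bash
python3 - <<'E'
from h import *
go(rk(0,32,94),178)
s=arm.state();d=arm.snapshot("wrist");crop(d["color"],250,90,430,300,3.5,"pics/w36.png")
px=np.array([(119,58),(401,58),(130,480),(394,480)])/3.5+[250,90]-.35
print(rackpx(d,s,px,s["ee_pos"][2]+.028).round(1))
E
```

```text
pos [0.5059 0.2001 0.094 ] psi 178.26 zaxis [-0.065  0.036 -0.997] | tool delta mm [ 1.  -0.   0.1] roll 0.26 gap mm 35.7 F [-8.4 -6.8 34.6]
[[-73.3  13.7 122. ]
 [-73.5  48.7 122. ]
 [-19.   14.  122. ]
 [-18.8  49.3 122. ]]
```

Emit:
{"api": "apply_moves", "payload": {
  "increments": [-1,0,0,-1.5,0,-1,0,0,0,0],
  "force": 10
}}

```text
time_s: 43.15
ee_pos: [0.506, 0.2001, 0.0958]
eef_rot: [[-0.997, 0.033, -0.065], [0.03, 0.999, 0.036], [0.066, 0.034, -0.997]]
contact_force: [-0.2, -0.1, -2.3]
finger_gap: 0.385
```

Emit:
{"api": "apply_moves", "payload": {
  "increments": [-0.1,0,0,0,0,0,0,0,0,0,0,0,0,0,0,0,0,0,0,0]
}}

```text
time_s: 43.65
ee_pos: [0.5061, 0.2003, 0.0959]
eef_rot: [[-0.997, 0.032, -0.065], [0.03, 0.999, 0.036], [0.066, 0.034, -0.997]]
contact_force: [0.3, -1.0, 0.0]
finger_gap: 0.499
```

```bash
python3 - <<'E'
from h import *
go(rk(0,31,94),178)
d=arm.snapshot("wrist");crop(d["color"],220,90,460,300,3.2,"pics/w37.png")
E
```

```text
pos [0.5061 0.2003 0.0959] psi 178.27 zaxis [-0.065  0.036 -0.997] | tool delta mm [ 1.  -1.3  1.9] roll 0.27 gap mm 46.9 F [ 0.3 -1.   0. ]
```

View pics/w37.png

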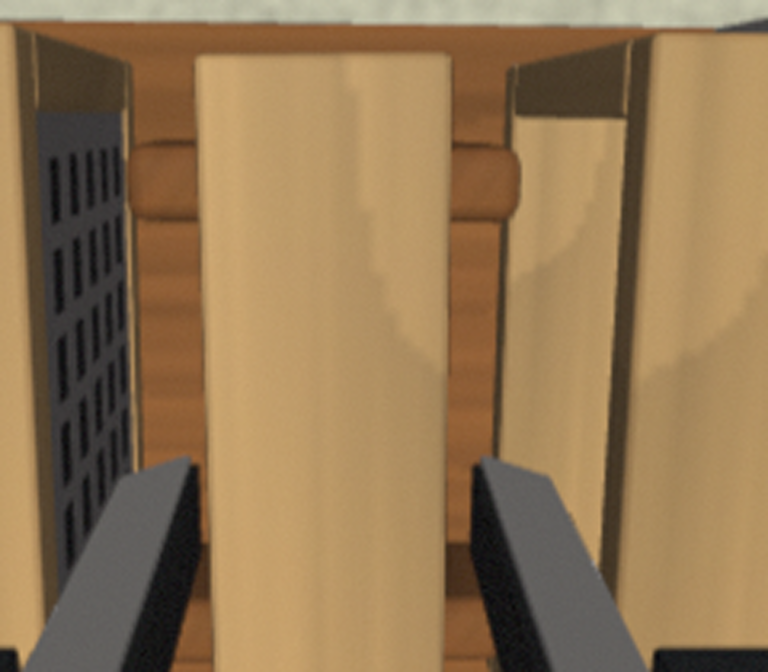

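Emit:
{"api": "apply_moves", "payload": {
  "increments": [0,1,-0.7,-10,0,0,1,0.5,-15,0,0,1,1,-25,0,0,0,1,-35,0,0,0,0,-40,0,0,0,0,-30,0,0,0,0,0,0]
}}

```text
time_s: 44.58
ee_pos: [0.5129, 0.1974, 0.2618]
eef_rot: [[-0.998, 0.031, -0.062], [0.028, 0.999, 0.037], [0.063, 0.035, -0.997]]
contact_force: [-0.0, 0.7, -0.2]
finger_gap: 0.499
```

```bash
python3 - <<'E'
from h import *
s=arm.state();print(np.round(s["qpos"],2))
go(rk(0,31,94),178)
d=arm.snapshot("wrist");cv2.imwrite("pics/w38.png",d["color"][:,:,::-1])
d=arm.snapshot("side");crop(d["color"],180,120,400,320,3.5,"pics/s38.png")
E
```

```text
[ 0.48  0.5  -1.18  1.67  0.41  1.31  0.77]
pos [0.5129 0.1974 0.2618] psi 178.37 zaxis [-0.062  0.037 -0.997] | tool delta mm [ -2.6  -4.4 167.9] roll 0.37 gap mm 46.9 F [-0.   0.7 -0.2]
```

View pics/w38.png

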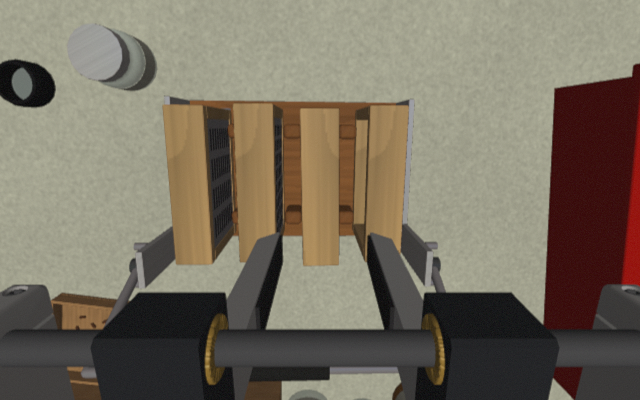

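View pics/s38.png

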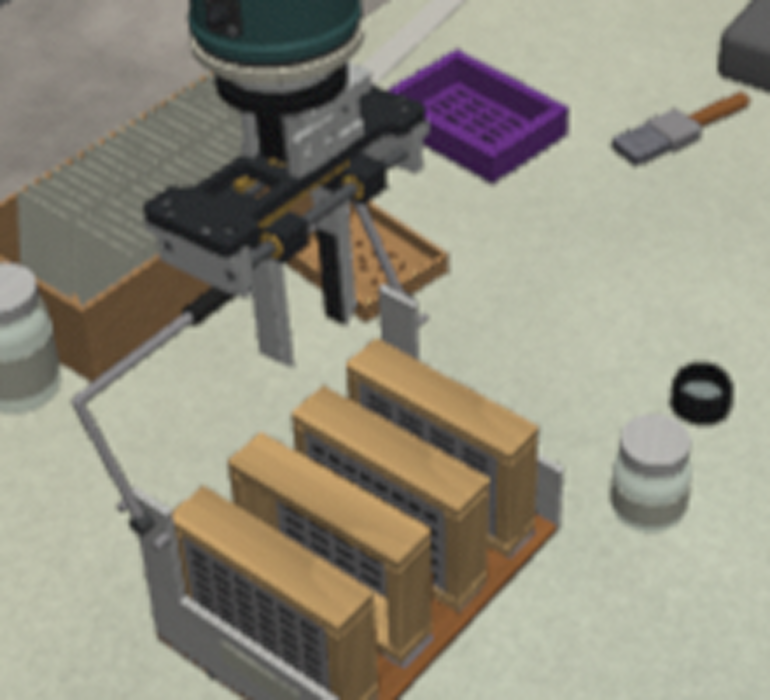

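```bash
python3 - <<'E'
from h import *
s=arm.state();d=arm.snapshot("wrist")
print("placed",rackpx(d,s,[(301,109),(339,109),(304,265),(338,265)],.122).round(1).tolist())
print("left",rackpx(d,s,[(370,105),(408,106)],.122).round(1).tolist());print("inner",rackpx(d,s,[(234,104),(273,104)],.122).round(1).tolist());print("right",rackpx(d,s,[(165,106),(206,107)],.122).round(1).tolist())
t=arm.snapshot("top");cv2.imwrite("pics/t38.png",t["color"][:,:,::-1]);print(s["contact_force"],s["time_s"])
E
```

```text
placed [[-73.2, 12.9, 122.0], [-73.4, 47.0, 122.0], [75.5, 14.5, 122.0], [75.9, 48.1, 122.0]]
left [[-77.1, 74.8, 122.0], [-76.5, 109.4, 122.0]]
inner [[-77.1, -46.4, 122.0], [-77.3, -12.0, 122.0]]
right [[-74.9, -106.9, 122.0], [-74.3, -71.1, 122.0]]
[-0.48215147 -0.35619635 -0.5333145 ] 44.675
```

View pics/t38.png

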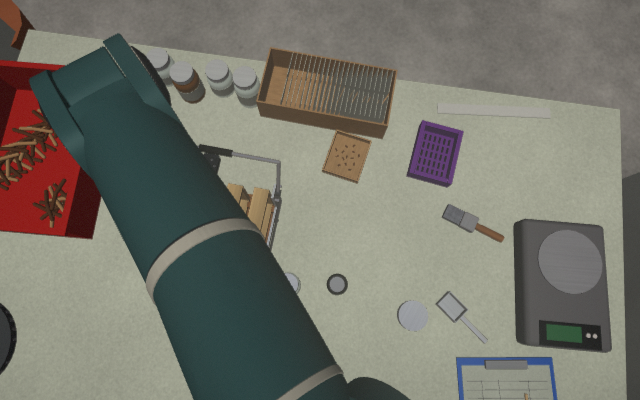

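```bash
python3 -c "
from bench import arm
print(arm.sign_off())"
```

```text
the job is handed in; nothing more can be done
None
```

The screen stands on a long side in the free slot, the bail rests back on its stops, and the job is handed in at about 45 s. `sign_off` reports no verdict.

**How it went:**
- **Bail:** I swung it over by its sleeve to about 1.98 rad and let go.
- **Standing the screen up:** The tool can only roll, so I tilted the screen by levering it on the rack's left end plate. I then pushed its low edge in with both fingers and pushed its top forward until it stood.
- **What failed:** On my first release it did not stay upright and fell back leaning on the plate, 47 mm nearer the rack's front. I repeated the push and then gripped it near its middle.
- **Placing:** I pressed it down onto the slot floor (about 35 N on the wrist), released it and raised the arm clear.

**Last checks:**
- **Screen position:** It is about 1 mm from the slot's middle lengthwise and under 1 mm off across. It is square within about 0.01 rad, and its top fits the expected 122 mm above the bench.
- **Upright angle:** I did not measure this after release. Just before insertion the side view gave 0.04 rad, but an undisturbed neighbour read 0.05 rad the same way, so I took it as upright.
- **Bail and contact:** The bail is visibly back, and the wrist force reads under 1 N with the gripper well above the rack.
- **Other screens:** `screen_left` and `screen_inner` read within about 2 mm of their slots. `screen_right` read about 4 mm off its slot centre, which I put down to the oblique view. I did not measure it more closely.
- **Bench items:** The jar, brush, loupe, dish, scoop and tin look unmoved in the last pictures. I compared them by eye only.

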